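Lock the slide cabinet: thread the lock rod through the drawer eyes

TASK

Lock up the microscope-slide cabinet: gently push its three drawers fully home, then take the red-handled steel lock rod out of the wooden tool block and thread it down through the eye of each drawer, top to bottom, into the socket in the cabinet's foot until it is fully seated, and let go. The drawers rattle sideways, so feel for each eye and never force the rod; leave everything else where it is.

Things in the scene. Friction and masses are not known exactly. Their poses are not given: they have to be found in the camera images.
- cabinet: White sheet-steel microscope-slide cabinet with grey drawer fronts, fixed, 200 deep (x) x 240 wide (y) x 114 mm high, three shallow drawers. Origin: centre of its underside; its -x axis points out of the drawer fronts, z up. The face of a closed drawer front is 104 mm from the origin towards -x; drawer mid-heights are 89, 59 and 29 mm above the bench (drawer1 top, drawer3 bottom).
- socket (a point): Centre of the mouth of the lock socket: a round hole 11 mm in diameter and 12 mm deep in the top of the 44 x 44 x 14 mm dark steel foot in front of the cabinet, vertically under the eyes (117 mm in front of the cabinet's origin, 14 mm above the bench). Axes as the cabinet's.
- drawer1 (a joint): How far the top drawer is pulled out (m): 0 = home on its stop, at most 0.10; slides along the cabinet's -x with about 1.5 N of friction, stays where left. Its front is 226 wide x 27.5 mm high, a black knob (16 mm across, standing out 14 mm) 90 mm either side of the middle. Each drawer is also loose sideways: up to 6 mm either way off the middle, 1.2 N of friction, stays where left, NOT measured.
- drawer2 (a joint): The same for the middle drawer. From the middle of every front a flat brass eye stands out 26 mm: 28 mm wide, 4 mm thick, level, at the drawer's mid-height, with a slot 15 mm long (front to back) x 10 mm wide (sideways) centred 13 mm in front of the drawer front: over the socket when the drawer is home and central. The rod, once in an eye, carries that drawer along sideways.
- drawer3 (a joint): The same for the bottom drawer (front, knobs, eye, sideways play and friction as above).
- rod: Lock rod, loose, about 70 g, standing in one of the block's holes: straight steel, 8 mm diameter, 118 mm long, with a red cylindrical handle on top 16 mm in diameter, 39 mm high (157 mm overall). Origin: centre of its lower end, which tapers to 6 mm across over the last 2 mm; z runs up the rod (handle from 118 to 157 mm). Seated, its lower end lies about 12 mm below the socket's mouth.
- block: Light wooden tool block, fixed, 70 (x) x 160 (y) x 60 mm high, with three vertical holes 10.5 mm in diameter and 50 mm deep in a row along its y axis, at -50, 0 and +50 mm. Origin: centre of its underside. The lock rod stands in one of them, and the two others hold the needle and the brush.
- needle: Bystander: dissecting needle with a dark wooden handle, about 127 mm long, standing in the block; leave it there. Origin: its lower end.
- brush: Bystander: small brush with a brown wooden handle, 130 mm long, standing in the block; leave it there. Origin: its lower end.
- jar: Bystander: amber specimen jar with a white lid, 56 mm across, 75 mm high. Origin: centre of its underside.
- beaker: Bystander: small glass beaker, 66 mm across, 85 mm high. Origin: centre of its underside.
- dish: Bystander: clear covered dish, 90 mm across, 15 mm high, lying on top of the cabinet towards its rear. Origin: centre of its underside.
- slidebox: Bystander: blue slide box, 170 x 90 x 35 mm. Origin: centre of its underside.
- stain: Bystander: small green stain bottle with a black cap, 40 mm across, 70 mm high. Origin: centre of its underside.
Mind the look-alikes: they are no part of the job. There is more than one size of the rod; the job needs the smaller.

How it is judged (in metres and radians):
On the way, in this order (a step that is already met when the one before it is completed fails the run):
1. all three drawers are pushed home (each within 4 mm) (value of joint each of drawer1, drawer2, drawer3 below 0.004 m), for 0.2 s.
2. the rod's lower end has gone down past the top eye, in line with the socket (within 10 mm) (z of rod in the frame of socket below 0.068 m and horizontal distance between rod and socket below 0.01 m), for 0.1 s.
At the end, for the whole second after the job is handed in: The rod stands upright (within 0.08 rad) and at rest through all three eyes, its lower end at least 9 mm below the socket's mouth and within 4 mm of the socket's axis, and all three drawers are home within 4 mm (all of step 1 and z of rod in the frame of socket below -0.009 m and horizontal distance between rod and socket below 0.004 m and angle between rod's own z axis and vertical below 0.08 rad and linear speed of rod below 0.01 m/s); the robot touches nothing.
It fails at once if the rod is forced: it presses on the cabinet, a drawer or an eye with more than 30 N (contact force between rod and cabinet above 30 N).
It fails at once if the robot pushes on the cabinet or its drawers with more than 40 N (contact force between the arm and cabinet above 40 N).
It fails at once if the needle or the brush is moved by more than 20 mm (distance of any of needle, brush from where it was at the start of the episode above 0.02 m).
It fails at once if the jar, beaker, dish, slide box or stain bottle is moved by more than 20 mm (distance of any of jar, beaker, dish, slidebox, stain from where it was at the start of the episode above 0.02 m).
It also fails if it takes over 72 s, if anything falls off the work surface, if the arm or the gripper's body presses on something with over 40 N, if the wrist force passes 120 N, or if a joint passes its speed limit or range.

ROBOT

A 6-joint arm with a two-finger parallel gripper is mounted at the origin on the work surface. World frame = base frame: x ahead of the robot, y to its left, z up, the work surface at z = 0. Lengths are in mm, angles in degrees, forces in N, time in s.
With the tool pointing down it reaches from about 300 to 850 mm from the base axis. Payload 4.2 kg.
Tool frame: the origin (TCP) lies midway between the tips of the shut fingers; the grasp point (between the pads) lies env.grasp_offset behind it (env.grasp_offset is the distance from the TCP to the grasp point, in mm); y points along the fingers, x is the direction in which the jaws open and shut, and the axes are right-handed (so a half turn about y gives the same grasp; the last joint's range is limited). The gripper opens to 91 mm and grips with 3 to 60 N. Pads are 32 mm wide; open, the fingers measure 118 mm over their backs; the gripper's body (76 mm by 178 mm) begins 60 mm behind the grasp point.
Start: joints at [65.374, 18.312, 89.639, -0, 72.044, -1.146], TCP at [229.099, 527.406, 213.976] pointing down, gripper open.
Joint ranges: [-177.97, 177.97], [-48.28, 115.42], [12.27, 149.76], [-77.06, 257.06], [2.81, 150.46], [-146.56, 146.56]. Speed limits (degrees/s): [147.25, 147.25, 180, 180, 180, 180].

INTERFACE

Orientations are given as [roll, pitch, yaw] about the fixed x, y, z axes, in that order (R = Rz(yaw) Ry(pitch) Rx(roll)).
In Python, from workcell import state, vision, job, env gives the robot as it stands.
- The arm moves only by the shell command python3 -m handwheel 'ROWS' [FORCE]. ROWS is JSON, a list of rows, each a list of 3 entries, a list of its own where there are three numbers: the finger opening in cm, from 0 to 9.12, then the shift along the tool's x, y, z in cm, then the turn about the tool's y in degrees. A call has 1 to 10 rows; each row is the pose to reach, as a shift and turn from the pose measured when the call began, along the tool's axes at that moment; what a row does not reach only later rows make up. A row lasts 1/10 s, in which the tool goes at most 50 mm and 8.59 degrees, less where a joint would pass 70% of its speed; a pose out of reach is approached as far as the arm can. A call with a gripper value outside its range is refused whole. The fingers move at their own pace and stop on an object; FORCE is the grip in N (left out, the last holds). Time passes only in rows, so rows that repeat a pose let the fingers close. It gives the time, the measured TCP pose, the force and the opening at its end, in the units of the state.
- state(): the state, without advancing time (a new reading comes with each control period).
- vision.grab_frame(name): name is "scene" or "side" or "wrist"; returns the picture (480x640x3 uint8, red, green, blue); there is no depth.
- vision.camera_model(name): a dict with "fov_y" (degrees; the focal length in pixels is half the picture's height over the tangent of half this angle, whatever the lens; pixels are square), "cx", "cy" (the principal point, pixels), "extrinsics" (4x4, takes a point from world to camera coordinates). Camera axes: x right, y up, looking along -z (the intrinsics and any distortion apply to the point x, -y, -z); pixel columns grow to the right and rows downward; lengths in mm; the calibration is good to about 2 mm. A picture is of the moment at which its call begins: read the wrist's pose just before it. camera_model takes no time and is no camera call; for the wrist camera it gives the pose at the moment of the call.
- job.job_done(): hands the job in, once; it reports no verdict.
The state is a dict: "time_s": time; "qpos": joint angles; "qvel": joint speeds; "effort": joint torques, N m; "ee_pos": TCP position; "ee_rot": TCP orientation; "force": force on the tool from outside, world axes, zero at the start; "torque": the same for the moment, N m; "gripper_width": finger opening in mm.
Only numpy, scipy, OpenCV 4.12 (cv2) and the standard library are available. Lean on these libraries where they do the work, as an engineer would, in place of code of your own. Each camera call takes 0.05 s, during which the arm holds its last target.

## Working session

There is one attempt and no reset: what is moved stays moved. The work goes in short steps, Python scripts to look and compute and a shell command to move; the robot and the scene stay as the last step left them, time stands still between calls to the robot, and variables do not carry over. Pictures are saved under pics/ and viewed, and the job is handed in when it is done.

```bash
ls; mkdir -p pics; python3 - <<'E'
from workcell import state, vision, job, env
import cv2
print(state()); print(env.grasp_offset)
for n in ["scene","side","wrist"]:
    c=vision.camera_model(n); print(n,c)
    cv2.imwrite(f"pics/{n}0.png",vision.grab_frame(n)[:,:,::-1])
E
```

```text
pics
{'time_s': 0.0, 'qpos': array([ 6.53743668e+01,  1.83508135e+01,  8.97052750e+01, -4.87671232e-04,
        7.20434891e+01, -1.14499442e+00]), 'qvel': array([-0.11139653,  0.01717996, -0.0308745 , -0.01148809,  0.08730591,
        0.05116037]), 'effort': array([ 6.48019450e-04, -4.12464058e+01, -2.31977212e+01,  7.28400098e-02,
        4.55068960e-02, -1.37370989e-04]), 'ee_pos': array([228.88919056, 526.93909937, 213.13623775]), 'ee_rot': array([-89.99847374,   0.09956704,  66.5195133 ]), 'force': array([-0.01396396, -0.39770919,  0.21807853]), 'torque': array([-0.02750799,  0.00270019, -0.01704815]), 'gripper_width': 90.90423105227238}
18.8
scene {'fov_y': 47.201407608170186, 'cx': 315.94810905788853, 'cy': 245.98604042577762, 'extrinsics': array([[-6.91059860e-01,  7.22510252e-01, -2.03765948e-02,
         3.89474525e+02],
       [-4.52988687e-01, -4.10958047e-01,  7.91147732e-01,
         1.60656192e+02],
       [ 5.63238421e-01,  5.55960808e-01,  6.11285581e-01,
        -1.64406198e+03],
       [ 0.00000000e+00,  0.00000000e+00,  0.00000000e+00,
         1.00000000e+00]])}
s
[... 181 characters left out ...]
,
       [ 3.41650491e-01,  4.01688694e-01,  8.49659423e-01,
        -2.74604681e+02],
       [-5.78389142e-01, -6.22712299e-01,  5.26968115e-01,
        -9.51551064e+02],
       [ 0.00000000e+00,  0.00000000e+00,  0.00000000e+00,
         1.00000000e+00]])}
wrist {'fov_y': 67.84411455823606, 'cx': 318.1531416305754, 'cy': 246.69164977648282, 'extrinsics': array([[ 3.97913681e-01,  9.17420699e-01, -1.99104487e-03,
        -5.74898595e+02],
       [-8.81251935e-01,  3.81620981e-01, -2.78855616e-01,
         3.16581006e+01],
       [-2.55068089e-01,  1.12715077e-01,  9.60330975e-01,
        -3.91451637e+02],
       [ 0.00000000e+00,  0.00000000e+00,  0.00000000e+00,
         1.00000000e+00]])}
```

View pics/scene0.png

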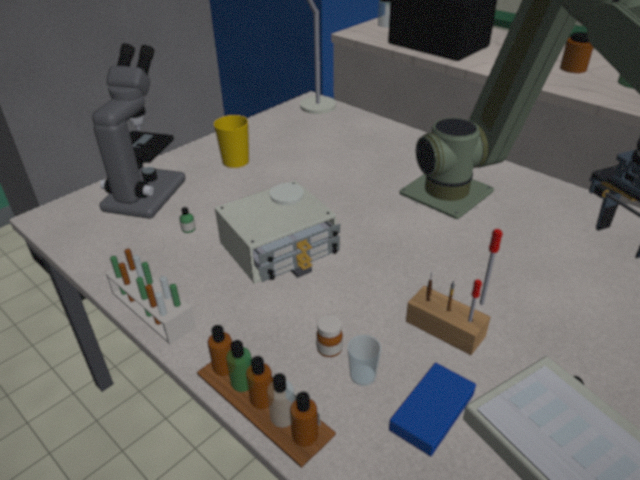

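View pics/side0.png

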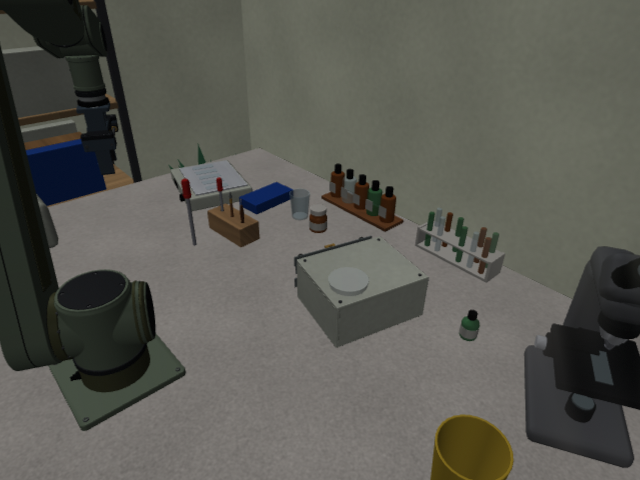

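View pics/wrist0.png

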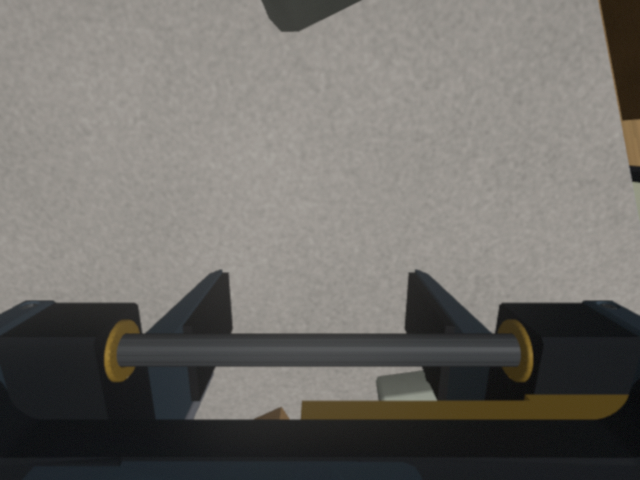

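```bash
python3 - <<'E'
import cv2
a=cv2.imread("pics/scene0.png"); b=cv2.imread("pics/side0.png")
cv2.imwrite("pics/c1.png",cv2.resize(a[175:285,205:350],None,fx=5.4,fy=5.4,interpolation=cv2.INTER_CUBIC))
cv2.imwrite("pics/c2.png",cv2.resize(a[220:360,390:530],None,fx=4.2,fy=4.2,interpolation=cv2.INTER_CUBIC))
cv2.imwrite("pics/c3.png",cv2.resize(b[170:260,170:330],None,fx=5,fy=5,interpolation=cv2.INTER_CUBIC))
cv2.imwrite("pics/c4.png",cv2.resize(b[225:345,285:435],None,fx=5,fy=5,interpolation=cv2.INTER_CUBIC))
E
```

```text
(no output)
```

View pics/c1.png

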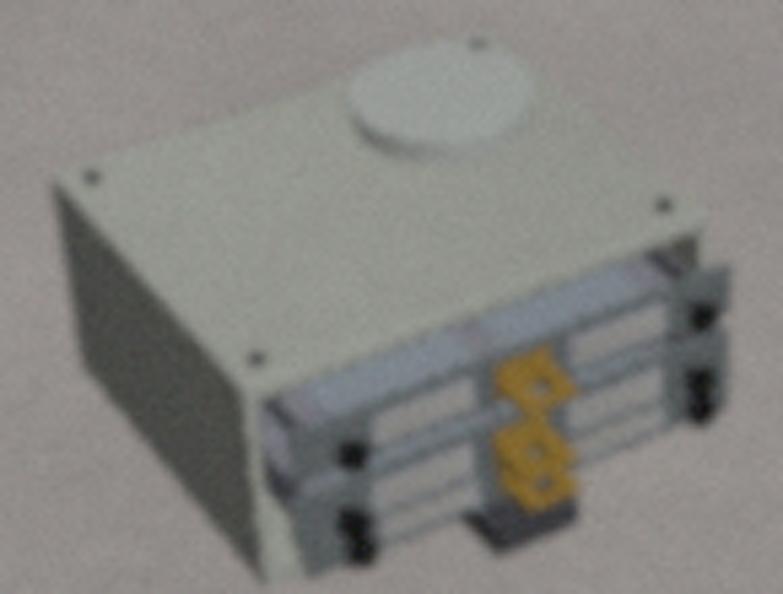

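View pics/c2.png

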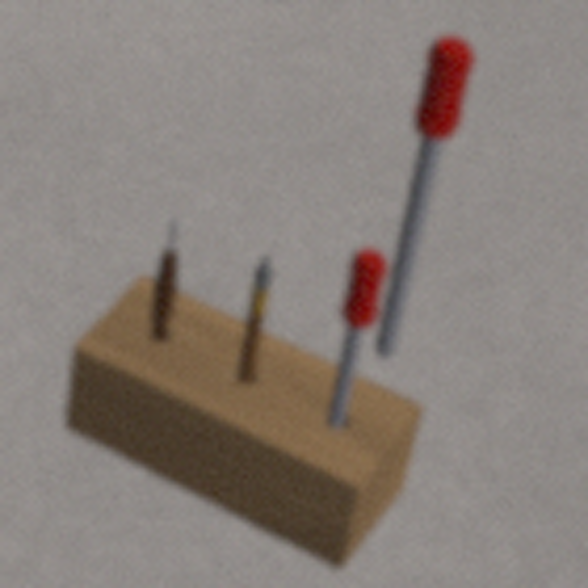

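View pics/c3.png

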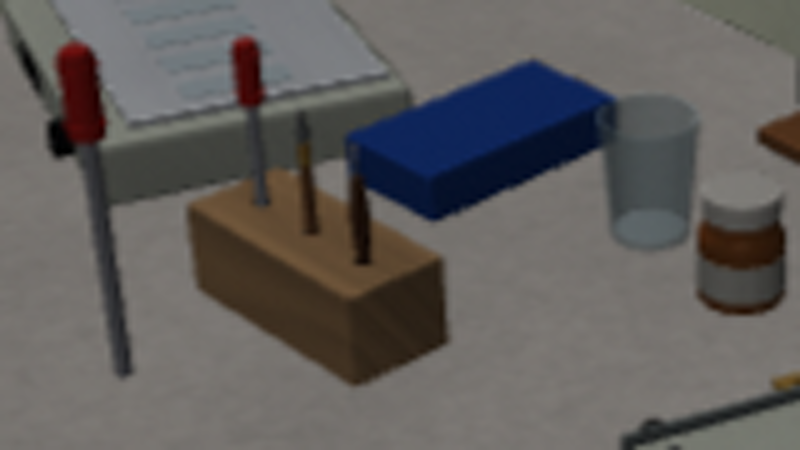

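View pics/c4.png

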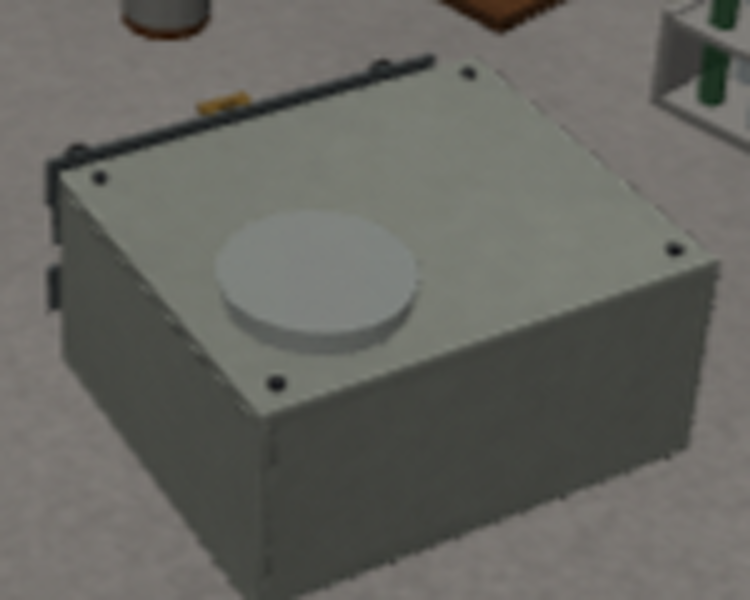

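```bash
cat > h.py <<'E'
import numpy as np, cv2
from workcell import state, vision, job, env
from scipy.optimize import least_squares
def proj(c,P):
    P=np.atleast_2d(P); f=240/np.tan(np.radians(c["fov_y"]/2))
    q=P@c["extrinsics"][:3,:3].T+c["extrinsics"][:3,3]
    return np.c_[c["cx"]+f*q[:,0]/-q[:,2], c["cy"]-f*q[:,1]/-q[:,2]]
def unproj(c,uv,z):
    f=240/np.tan(np.radians(c["fov_y"]/2)); R=c["extrinsics"][:3,:3];t=c["extrinsics"][:3,3]
    o=-R.T@t; d=R.T@np.array([(uv[0]-c["cx"])/f,-(uv[1]-c["cy"])/f,-1]); return o+d*(z-o[2])/d[2]
def tri(cs,uvs,x0=(400,300,50)):
    return least_squares(lambda X: np.concatenate([proj(c,X)[0]-u for c,u in zip(cs,uvs)]),x0)
def loc(p,L):
    a=p[2];L=np.atleast_2d(L); return np.c_[p[0]+L[:,0]*np.cos(a)-L[:,1]*np.sin(a),p[1]+L[:,0]*np.sin(a)+L[:,1]*np.cos(a),L[:,2]]
def fit(obs,p0):
    f=lambda p: np.concatenate([(proj(c,loc(p,np.array(L)))-np.array(uv)).ravel() for c,L,uv in obs])
    best=min((least_squares(f,[p0[0],p0[1],a],loss="soft_l1") for a in np.radians(np.arange(-180,180,45))),key=lambda r:r.cost)
    return best.x,f(best.x).reshape(-1,2)
def save(name,img,s=1): cv2.imwrite(f"pics/{name}.png",cv2.resize(img,None,fx=s,fy=s,interpolation=cv2.INTER_CUBIC)[:,:,::-1])
E
python3 - <<'E'
from h import *
np.set_printoptions(precision=1,suppress=True)
S=vision.camera_model("scene");D=vision.camera_model("side")
FL,FR,BL,BR=(-100,120),(-100,-120),(100,120),(100,-120)
sc=[(FL+(114,),(251.3,247.2)),(FR+(114,),(335.2,215.4)),(BL+(114,),(215.2,208.3)),(FL+(0,),(254.1,283)),(BL+(0,),(221.3,242.6))]
sd=[(BR+(114,),(337.4,308)),(BL+(114,),(428.6,277.6)),(FR+(114,),(297,259.4)),(FL+(114,),(380.6,237.4)),(BR+(0,),(336,345)),(FR+(0,),(298,296)),(BL+(0,),(423,314.4))]
def go(sc,sd,x0):
    for o in ([(S,*zip(*sc))],[(D,*zip(*sd))],[(S,*zip(*sc)),(D,*zip(*sd))]):
        p,r=fit(o,x0); print(p[:2],np.degrees(p[2]),"\n",r.T)
    return p
p=go(sc,sd,(500,-50))
print("socket",loc(p,[-117,0,14]))
A1,A2,B2,B1=(35,-80),(-35,-80),(-35,80),(35,80)
sc=[(A1+(60,),(407.9,302.6)),(A2+(60,),(424.5,286.7)),(B2+(60,),(490,317.1)),(B1+(60,),(475.2,336.7)),(B1+(0,),(471,355.2)),(A1+(0,),(406.7,321.9)),(B2+(0,),(485.7,336.7))]
sd=[(B2+(60,),(208,211.6)),(B1+(60,),(225,204)),(A1+(60,),(258,222.4)),(A2+(60,),(241,230)),(A2+(0,),(241.4,246.8)),(B2+(0,),(210,228)),(A1+(0,),(259,238.4))]
p=go(sc,sd,(450,350))
print("rod hole",loc(p,[0,50,60]),"others",loc(p,[[0,0,60],[0,-50,60]]))
# handle top center / bottom centre
g=lambda x,y:(390+x/4.2,220+y/4.2)
h=lambda x,y:(170+x/5,170+y/5)
for n,a,b in (("small top",g(369,257),h(245,42)),("small hbot",g(358,320),h(251,102)),("small hole",g(337,425),h(262,203)),("big top",g(452,47),h(76,50)),("big hbot",g(437,130),h(90,138)),("big low",g(386,352),h(124,373)),("brush top",g(264,262),h(302,115)),("needle top",g(173,224),h(353,145)),
  ("stain",(187,218),(472,315)),("jar top",(330,323),(318,211)),("beaker top",(364,345),(300,194))):
    r=tri([S,D],[a,b]); print(n,r.x,np.sqrt(2*r.cost/4))
E
```

```text
[ 520.9 -179. ] -464.4249621991854 
 [[-1.1  1.9 -0.1  0.5 -0.5]
 [ 0.1 -0.8 -1.2  1.4  0. ]]
[ 523.9 -182.3] 255.6626683493964 
 [[ 0.1  0.9 -0.2  0.1 -0.2 -0.6 -0. ]
 [-0.1 -0.7 -0.8 -1.9  2.7 -0.1  0.6]]
[ 522.9 -181.7] -104.08949627626124 
 [[-2.2  0.6 -1.4 -0.5 -1.8 -0.2  0.4 -0.7 -0.5 -0.5 -1.1 -0.5]
 [ 0.1 -1.1 -1.1  1.3  0.2  0.  -0.8 -0.6 -1.9  2.9  0.2  0.4]]
socket [[551.3 -68.2  14. ]]
[477.3 308.9] 364.14188151633675 
 [[-0.5 -0.3  1.   0.3 -0.  -1.5  0.5]
 [-0.3 -1.4 -0.1 -0.2  1.2  0.   0.2]]
[476.7 304.3] -1434.9624745143747 
 [[-1.1  0.7  0.9 -1.   0.2 -0.8  1. ]
 [-0.5 -0.5 -1.   0.1  1.   0.1  0.3]]
[477.6 308.2] 4.534394184862238 
 [[-0.9 -0.8  0.7  0.2 -0.2 -1.9  0.1 -1.3  0.5  0.3 -1.8 -0.6 -1.1  0.4]
 [-0.2 -1.4 -0.3 -0.4  1.1  0.1 -0.1 -1.2 -1.1 -1.5 -0.4  0.4 -0.6 -0.2]]
rod hole [[473.7 358.   60. ]] others [[477.6 308.2  60. ]
 [481.6 258.3  60. ]]
small top [473.6 357.3 166.1] 0.268352802238316
small hbot [473.6 358.4 126.7] 0.29904953246212373
small hole [474.3 359.5  57.3] 0.2315352441702581
big top [355.  325.6 207.5] 0.29574846099522406
big hbot [354.3 326.4 155. ] 0.6429013796343667
big low [353.8 326.2   0.3] 0.3766662811171
brush top [477.8 307.5 136.1] 0.3043671149560489
needle top [481.4 258.1 134.3] 0.08050184961077253
stain [ 643.9 -411.    49.8] 1.547096538359981
jar top [682.9 154.8  67.6] 0.4283341171644408
beaker top [693.5 253.8  84. ] 0.463460730386724
```

```bash
cat >> h.py <<'E'
CAB=[522.5,-181.5,np.radians(-104.1)]
def tocab(P):
    a=CAB[2]; d=np.array(P[:2])-CAB[:2]; return np.array([d[0]*np.cos(a)+d[1]*np.sin(a),-d[0]*np.sin(a)+d[1]*np.cos(a)])
def rel(target,yaw_t=None):
    "shift in tool axes (cm) and turn to get TCP to target"
    s=state();p=s["ee_pos"];y=np.radians(s["ee_rot"][2]); d=np.array(target)-p
    print("pos",p.round(1),"rot",s["ee_rot"].round(2),"t",round(s["time_s"],2),"F",s["force"].round(2))
    print("shift cm x,y,z",round((d[0]*np.cos(y)+d[1]*np.sin(y))/10,3),round(-d[2]/10,3),round((-d[0]*np.sin(y)+d[1]*np.cos(y))/10,3), "turn(yaw) needed",None if yaw_t is None else round(yaw_t-np.degrees(y),2))
E
python3 - <<'E'
from h import *
np.set_printoptions(precision=1,suppress=True)
S=vision.camera_model("scene")
g=lambda x,y:(205+x/5.4,175+y/5.4)
for uv,z in ((g(541,388),91),(g(535,452),61),(g(545,485),31)): print(tocab(unproj(S,uv,z)))
c=loc(CAB,[[-190,0,0]])[0]; print(c)
rel([c[0],c[1],300],-14.1)
E
```

```text
[-144.4   -2.7]
[-148.8    4.2]
[-139.3   -5.6]
[568.8   2.8   0. ]
pos [229.  527.  213.3] rot [-90.    0.1  66.5] t 0.15 F [0.2 0.2 0.4]
shift cm x,y,z -34.544 -8.668 -52.059 turn(yaw) needed -80.62
```

```bash
python3 -m handwheel '[[0,[0,-5,0],0],[0,[0,-8.7,0],0],[0,[-3,-8.7,-4],8],[0,[-6,-8.7,-8],16],[0,[-8.5,-8.7,-12],24],[0,[-11,-8.7,-16.5],32],[0,[-14,-8.7,-21],40],[0,[-17,-8.7,-25],48],[0,[-20,-8.7,-29.5],56],[0,[-22.5,-8.7,-34],64]]' 10
python3 - <<'E'
from h import *
c=loc(CAB,[[-190,0,0]])[0]
rel([c[0],c[1],300],-14.1)
E
```

```text
time_s: 1.15
ee_pos: [444.9, 192.2, 300.7]
ee_rot: [-90.1, 0.0, 2.2]
force: [0.6, 1.5, 0.7]
gripper_width: 14.0
pos [444.9 192.2 300.7] rot [-9.006e+01  4.000e-02  2.190e+00] t 1.15 F [0.64 1.54 0.74]
shift cm x,y,z 11.657 0.066 -19.403 turn(yaw) needed -16.29
```

```bash
python3 -m handwheel '[[0,[3,0,-4],8],[0,[6,0,-9],16.3],[0,[9,0,-14],16.3],[0,[11.66,0,-19.4],16.3],[0,[11.66,0,-19.4],16.3],[0,[11.66,0,-19.4],16.3]]'
python3 - <<'E'
from h import *
c=loc(CAB,[[-190,0,0]])[0]
rel([c[0],c[1],300],-14.1)
save("w1",vision.grab_frame("wrist"))
E
```

```text
time_s: 1.75
ee_pos: [570.2, -0.6, 299.6]
ee_rot: [-90.1, 0.1, -14.4]
force: [0.1, 0.7, -0.5]
gripper_width: 0.6
pos [570.2  -0.6 299.6] rot [-9.015e+01  6.000e-02 -1.437e+01] t 1.75 F [ 0.14  0.71 -0.54]
shift cm x,y,z -0.216 -0.04 0.289 turn(yaw) needed 0.27
```

View pics/w1.png

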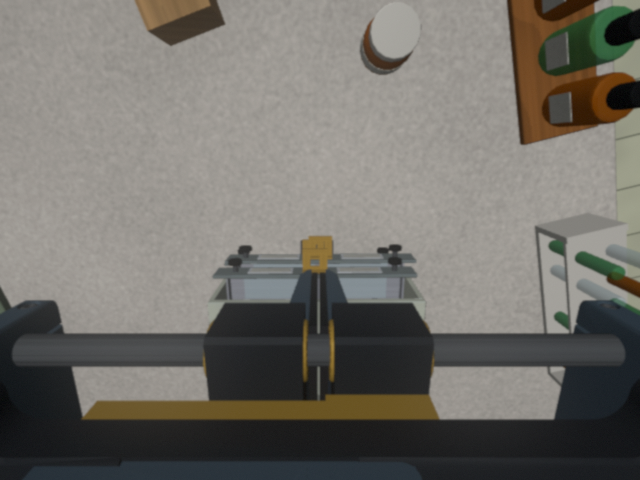

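```bash
python3 - <<'E'
from h import *
c=loc(CAB,[[-195,0,0]])[0]
rel([c[0],c[1],24],-14.1)
E
```

```text
pos [569.1   1.4 299.8] rot [-90.08   0.12 -14.28] t 1.8 F [ 0.14 -0.1  -0.25]
shift cm x,y,z -0.069 27.584 0.627 turn(yaw) needed 0.18
```

```bash
python3 -m handwheel '[[0,[0,3,0.6],0],[0,[-0.07,7,0.6],-0.2],[0,[-0.07,11,0.6],-0.2],[0,[-0.07,15,0.6],-0.2],[0,[-0.07,19,0.6],-0.2],[0,[-0.07,23,0.6],-0.2],[0,[-0.07,26,0.6],-0.2],[0,[-0.07,27.6,0.6],-0.2],[0,[-0.07,27.6,0.6],-0.2],[0,[-0.07,27.6,0.6],-0.2]]'
python3 - <<'E'
from h import *
c=loc(CAB,[[-160,0,0]])[0]
rel([c[0],c[1],24],-14.1)
print(tocab(state()["ee_pos"]))
save("s1",vision.grab_frame("scene")[165:295,200:370],4.5)
save("w2",vision.grab_frame("wrist"))
E
```

```text
time_s: 2.8
ee_pos: [569.3, 8.1, 24.4]
ee_rot: [-90.1, 0.1, -14.0]
force: [-0.6, 0.3, 0.0]
gripper_width: 0.2
pos [569.3   8.1  24.4] rot [-90.06   0.1  -14.02] t 2.8 F [-0.64  0.33  0.04]
shift cm x,y,z 0.07 0.041 -3.528 turn(yaw) needed -0.08
[-195.27675827   -0.74897815]
```

View pics/s1.png

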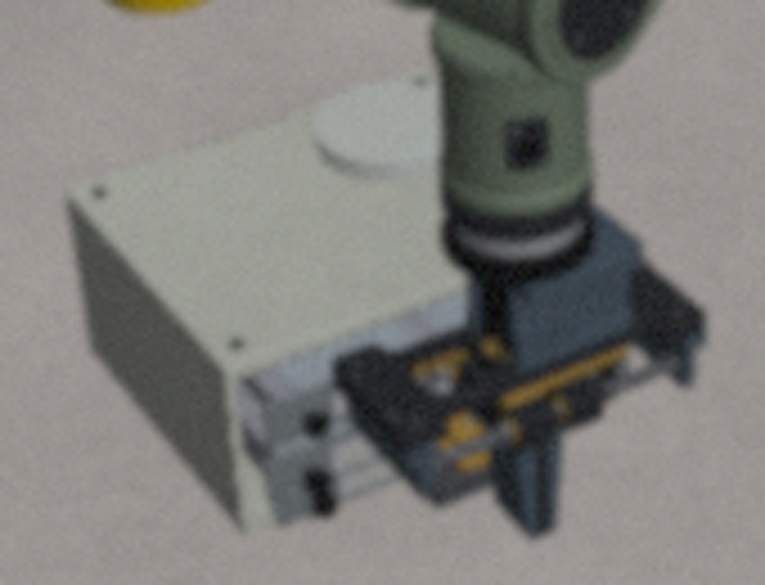

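View pics/w2.png

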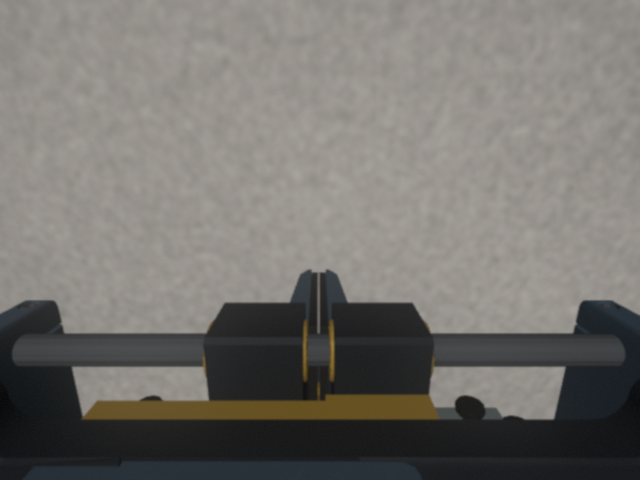

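```bash
python3 -m handwheel '[[0,[0.07,0,-0.6],0],[0,[0.07,0,-1.2],0],[0,[0.07,0,-1.7],0],[0,[0.07,0,-2.1],0],[0,[0.07,0,-2.5],0],[0,[0.07,0,-2.9],0],[0,[0.07,0,-3.3],0],[0,[0.07,0,-3.7],0],[0,[0.07,0,-4.0],0],[0,[0.07,0,-4.0],0]]'
python3 -c "
from h import *
print(tocab(state()['ee_pos']),state()['force'],state()['qvel'].round(2))"
```

```text
time_s: 3.9
ee_pos: [561.3, -31.7, 25.5]
ee_rot: [-90.0, -0.1, -14.0]
force: [1.1, 1.8, 1.6]
gripper_width: 0.4
[-154.7849624     1.17580885] [1.06260243 1.81394916 1.6017368 ] [ 0.13  0.11  0.02 -0.44  0.03  0.27]
```

```bash
python3 -m handwheel '[[0,[0,0,-0.1],0],[0,[0,0,-0.2],0],[0,[0,0,-0.3],0],[0,[0,0,-0.4],0],[0,[0,0,-0.4],0]]'
python3 -c "
from h import *
print(tocab(state()['ee_pos']))"
python3 -m handwheel '[[0,[0,0,-0.1],0],[0,[0,0,-0.2],0],[0,[0,0,-0.2],0]]'
python3 - <<'E'
from h import *
print(tocab(state()["ee_pos"]))
save("s2",vision.grab_frame("scene")[165:295,200:370],4.5)
E
```

```text
time_s: 4.4
ee_pos: [560.4, -35.7, 25.5]
ee_rot: [-90.0, -0.1, -14.0]
force: [1.2, 3.2, 1.4]
gripper_width: 0.6
[-150.64367422    1.21796174]
time_s: 4.7
ee_pos: [559.8, -37.8, 25.5]
ee_rot: [-90.1, -0.1, -14.0]
force: [0.5, 3.7, 2.2]
gripper_width: 0.3
[-148.45651752    1.21445852]
```

View pics/s2.png

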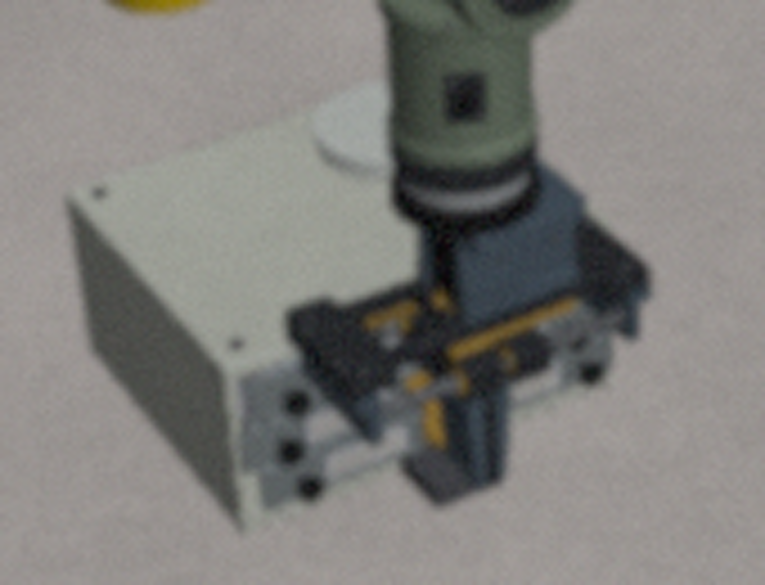

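```bash
for i in 1 2; do python3 -m handwheel '[[0,[0,0.03,-0.05],0],[0,[0,0.03,-0.1],0],[0,[0,0.03,-0.1],0]]'
python3 -c "
from h import *
print(tocab(state()['ee_pos']))"; done
```

```text
time_s: 5.05
ee_pos: [559.6, -38.9, 25.3]
ee_rot: [-90.1, -0.1, -14.0]
force: [0.4, 4.4, 3.0]
gripper_width: 0.7
[-147.39687055    1.256662  ]
time_s: 5.35
ee_pos: [559.6, -39.3, 25.0]
ee_rot: [-90.0, -0.1, -14.1]
force: [1.5, 6.8, 3.3]
gripper_width: 0.5
[-146.96452874    1.29574711]
```

```bash
for i in 1 2; do python3 -m handwheel '[[0,[0,0.03,-0.05],0],[0,[0,0.03,-0.1],0],[0,[0,0.03,-0.1],0]]'
python3 -c "
from h import *
print(tocab(state()['ee_pos']))"; done
```

```text
time_s: 5.65
ee_pos: [559.6, -39.2, 24.9]
ee_rot: [-89.9, -0.1, -14.1]
force: [1.1, 8.7, 3.8]
gripper_width: 0.3
[-147.01206682    1.33092346]
time_s: 5.95
ee_pos: [559.7, -39.2, 24.8]
ee_rot: [-89.8, -0.1, -14.1]
force: [1.3, 9.0, 4.7]
gripper_width: 0.8
[-147.10085051    1.37968285]
```

```bash
python3 -m handwheel '[[0,[0,0,1.5],0],[0,[0,0,3.5],0],[2,[0,-4,4.5],0],[5,[0,-9,4.5],0],[5,[0,-14,4.5],0],[5,[-0.1,-18.5,4.5],0],[5,[-0.1,-18.5,4.5],0],[5,[-0.1,-18.5,4.5],0],[5,[-0.1,-18.5,4.5],0]]'
python3 - <<'E'
from h import *
print(tocab(state()["ee_pos"]), state()["ee_rot"])
i=vision.grab_frame("wrist")
save("w3",i); save("w3c",i[140:300,210:430],3.6)
save("s3",vision.grab_frame("scene")[165:295,200:370],4.5)
E
```

```text
time_s: 6.85
ee_pos: [567.9, 4.1, 208.1]
ee_rot: [-89.9, 0.1, -14.1]
force: [0.5, -0.6, -0.4]
gripper_width: 49.4
[-191.05954506   -1.1365492 ] [-89.90855887   0.10221208 -14.13877593]
```

View pics/w3.png

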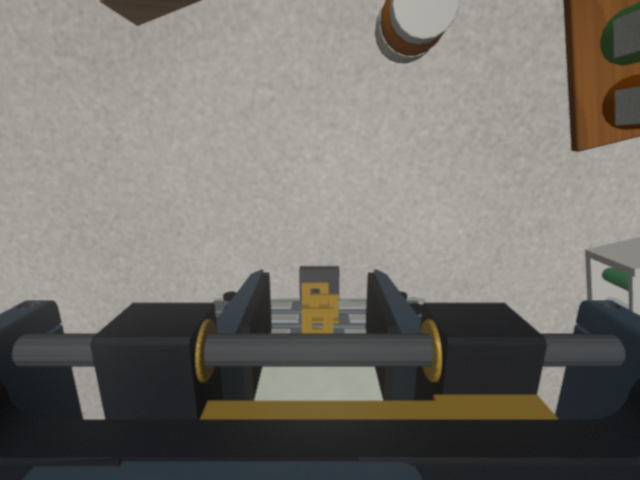

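View pics/w3c.png

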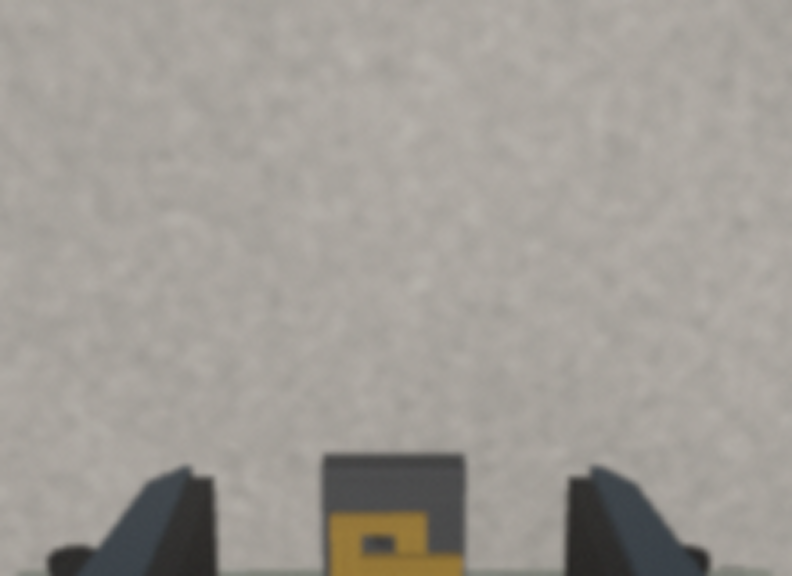

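View pics/s3.png

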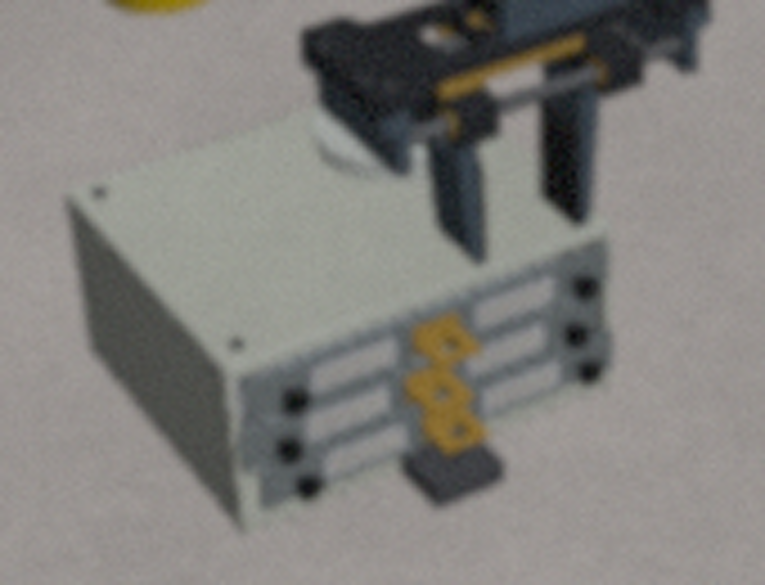

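```bash
python3 - <<'E'
from h import *
np.set_printoptions(precision=2,suppress=True)
c=vision.camera_model("wrist")
u=lambda x,y:(210+x/3.6,140+y/3.6)
for n,p,z in (("footL",u(323,472),14),("footR",u(465,472),14),("eye2 L",u(330,514),61),("eye2 R",u(428,514),61)):
    P=unproj(c,p,z); print(n,P,tocab(P))
s=state();y=np.radians(s["ee_rot"][2]); ax=np.array([np.cos(y),np.sin(y),0])
T=s["ee_pos"];print("tcp proj",proj(c,T),proj(c,T+24.7*ax),proj(c,T-24.7*ax), T, tocab(T))
E
```

```text
footL [535.27 -42.71  14.  ] [-137.72  -21.43]
footR [576.75 -53.1   14.  ] [-137.75   21.34]
eye2 L [540.82 -38.6   61.  ] [-143.06  -17.04]
eye2 R [566.01 -44.91  61.  ] [-143.08    8.92]
tcp proj [[317.94 302.46]] [[365.37 302.53]] [[270.54 302.38]] [568.07   4.1  207.83] [-191.11   -1.02]
```

```bash
python3 - <<'E'
from h import *
for x,z in((-178,25),(-142.5,25)):
  c=loc(CAB,[[x,-0.4,0]])[0]
  rel([c[0],c[1],z],-14.1)
E
```

```text
pos [568.1   4.1 207.8] rot [-89.89   0.13 -14.14] t 6.95 F [-1.19  0.36 -0.11]
shift cm x,y,z 0.063 18.283 -1.311 turn(yaw) needed 0.04
pos [568.1   4.1 207.8] rot [-89.89   0.13 -14.14] t 6.95 F [-1.19  0.36 -0.11]
shift cm x,y,z 0.066 18.283 -4.861 turn(yaw) needed 0.04
```

```bash
python3 -m handwheel '[[5,[0.06,4,0],0],[5,[0.06,8,0],0],[5,[0.06,12,0],0],[5,[0.06,16,-0.5],0],[5,[0.06,18.0,-1.3],0],[5,[0.06,18.3,-2.3],0],[5,[0.06,18.3,-3.3],0],[5,[0.06,18.3,-3.3],0],[5,[0.06,18.3,-3.3],0]]'
python3 - <<'E'
from h import *
print(tocab(state()["ee_pos"]))
c=loc(CAB,[[-142.5,-0.4,0]])[0]
rel([c[0],c[1],25],-14.1)
E
```

```text
time_s: 7.85
ee_pos: [561.3, -28.0, 26.2]
ee_rot: [-89.9, -0.0, -14.2]
force: [-0.0, -0.7, -0.2]
gripper_width: 50.0
[-158.30694608    0.25285033]
pos [561.3 -28.   26.2] rot [-8.986e+01 -4.000e-02 -1.420e+01] t 7.85 F [-0.   -0.66 -0.17]
shift cm x,y,z -0.062 0.116 -1.581 turn(yaw) needed 0.1
```

```bash
python3 -m handwheel '[[5,[-0.06,0.12,-0.5],-0.1],[5,[-0.06,0.12,-1],-0.1],[5,[-0.06,0.12,-1.58],-0.1],[5,[-0.06,0.12,-1.58],-0.1],[5,[-0.06,0.12,-1.58],-0.1]]' 8
python3 - <<'E'
from h import *
print(tocab(state()["ee_pos"]))
c=loc(CAB,[[-142.5,-0.4,0]])[0]
rel([c[0],c[1],25],-14.1)
save("w4",vision.grab_frame("wrist"))
save("s4",vision.grab_frame("scene")[165:295,200:370],4.5)
E
```

```text
time_s: 8.35
ee_pos: [556.8, -43.3, 25.0]
ee_rot: [-89.8, -0.0, -14.1]
force: [-0.2, 0.4, 0.6]
gripper_width: 50.0
[-142.38629196   -0.35397874]
pos [556.8 -43.3  25. ] rot [-8.985e+01 -4.000e-02 -1.412e+01] t 8.35 F [-0.19  0.37  0.57]
shift cm x,y,z -0.005 0.0 0.011 turn(yaw) needed 0.02
```

View pics/s4.png

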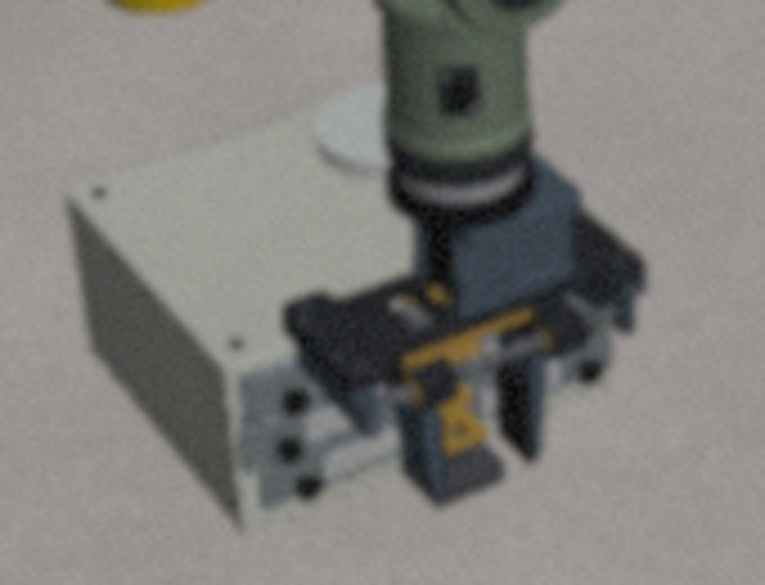

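View pics/w4.png

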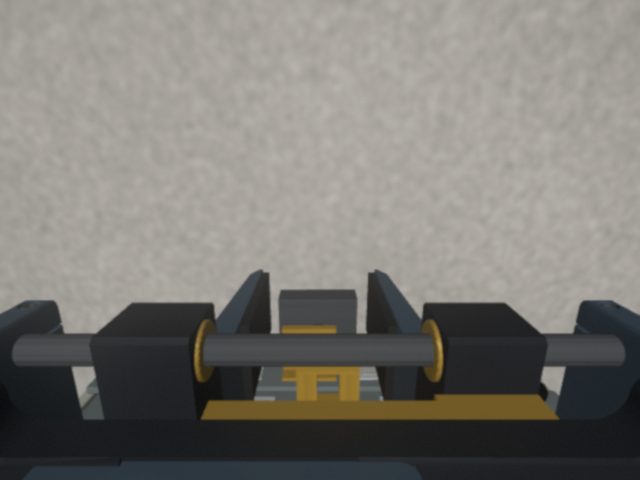

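```bash
python3 -m handwheel '[[4,[0,0,0],0],[3.6,[0,0,0],0],[3.3,[0,0,0],0],[3.1,[0,0,0],0],[2.95,[0,0,0],0],[2.85,[0,0,0],0],[2.8,[0,0,0],0],[2.8,[0,0,0],0],[2.8,[0,0,0],0],[2.8,[0,0,0],0]]' 8
python3 - <<'E'
from h import *
print(tocab(state()["ee_pos"]))
save("w5",vision.grab_frame("wrist")[250:450,200:440],3.3)
E
```

```text
time_s: 9.45
ee_pos: [556.9, -43.0, 24.9]
ee_rot: [-89.8, -0.0, -14.1]
force: [0.2, 2.3, -0.1]
gripper_width: 28.1
[-142.67566317   -0.34124151]
```

View pics/w5.png

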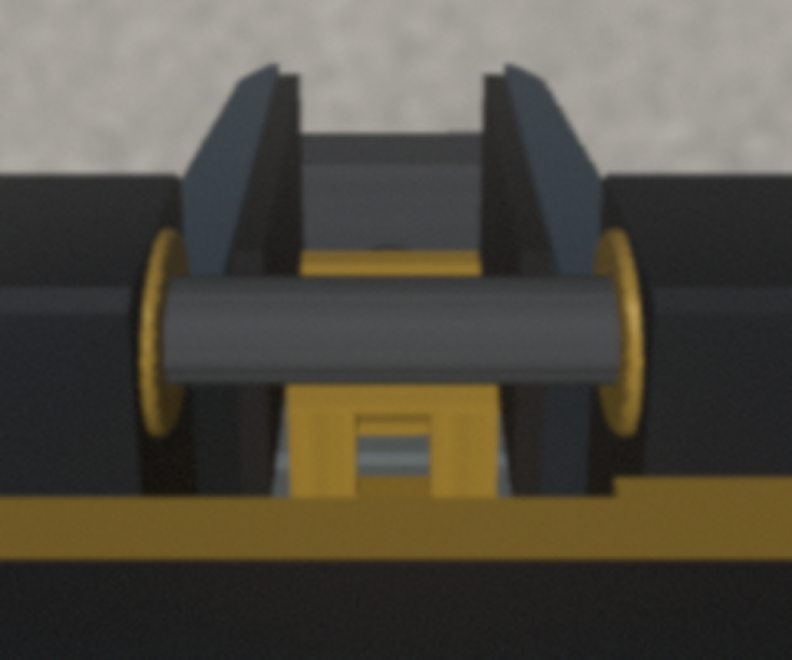

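```bash
python3 -m handwheel '[[3.3,[0,0,0],0],[4.6,[0,0,0],0],[4.6,[0,-1.5,0],0],[4.6,[0,-3.5,0],0],[4.6,[0,-4.8,0],0],[4.0,[0,-4.8,0],0],[3.5,[0,-4.8,0],0],[3.2,[0,-4.8,0],0],[3.0,[0,-4.8,0],0],[2.9,[0,-4.8,0],0]]' 8
python3 -m handwheel '[[2.8,[0,0,0],0],[2.8,[0,0,0],0],[2.8,[0,0,0],0],[2.8,[0,0,0],0]]' 8
python3 - <<'E'
from h import *
print(tocab(state()["ee_pos"]))
save("w6",vision.grab_frame("wrist")[250:450,200:440],3.3)
E
```

```text
time_s: 10.5
ee_pos: [555.9, -43.0, 72.0]
ee_rot: [-89.9, 0.1, -14.1]
force: [-0.8, 0.1, -0.6]
gripper_width: 29.2
time_s: 10.9
ee_pos: [555.6, -43.0, 71.8]
ee_rot: [-89.9, 0.2, -14.1]
force: [-1.0, -0.4, -1.4]
gripper_width: 28.4
[-142.38697049   -1.68774488]
```

View pics/w6.png

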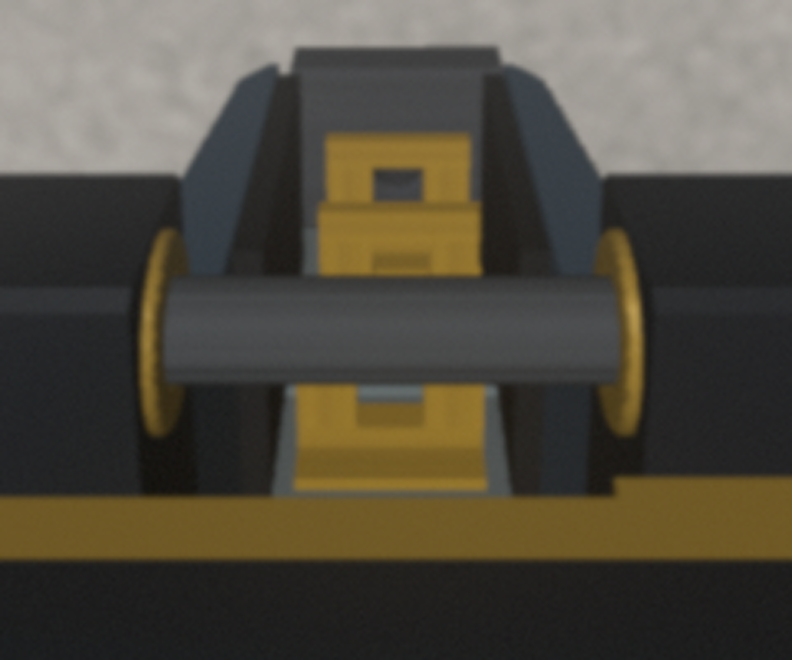

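```bash
python3 -m handwheel '[[2.8,[0.06,0,0],0],[2.8,[0.12,0,0],0],[2.8,[0.12,0,0],0],[2.8,[0.12,0,0],0]]' 8
python3 -c "
from h import *
print(tocab(state()['ee_pos']))"
```

```text
time_s: 11.35
ee_pos: [556.9, -43.3, 71.9]
ee_rot: [-89.9, 0.1, -14.1]
force: [-0.9, -0.2, -0.6]
gripper_width: 27.6
[-142.40654701   -0.30706039]
```

```bash
python3 -m handwheel '[[3.2,[0,0,0],0],[4.6,[0,0,0],0],[4.6,[0,0,0.5],0],[4.6,[0,0,1],0],[4.6,[0,0,1.5],0],[4.6,[0,0,1.5],0]]' 8
python3 - <<'E'
from h import *
s=state();print(tocab(s["ee_pos"]))
save("w7",vision.grab_frame("wrist")[230:450,200:440],3.3)
rel([473.6,358,260],4.5)
E
```

```text
time_s: 11.95
ee_pos: [560.8, -28.0, 71.9]
ee_rot: [-89.9, 0.1, -14.1]
force: [-0.1, -0.2, -0.3]
gripper_width: 46.1
[-158.22212636   -0.27186523]
pos [560.7 -28.3  71.9] rot [-89.87   0.14 -14.06] t 12.0 F [0.42 0.78 0.01]
shift cm x,y,z -17.829 -18.81 35.357 turn(yaw) needed 18.56
```

View pics/w7.png

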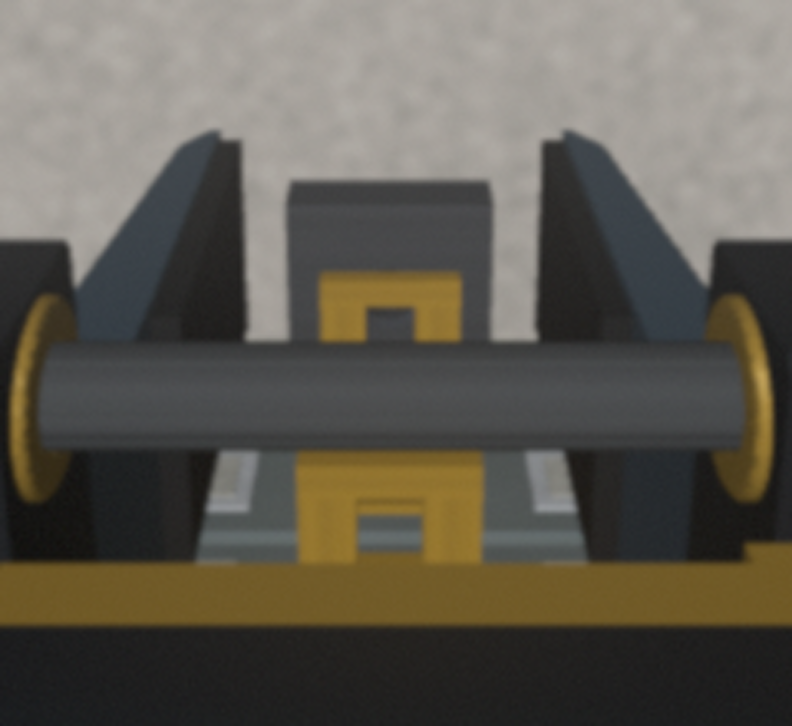

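```bash
python3 -m handwheel '[[4,[0,-4,1],0],[4,[0,-8,3],0],[4,[-2,-12,6],0],[4,[-4,-16,10],0],[4,[-6.5,-18.8,14],0],[4,[-9,-18.8,18],0],[4,[-11,-18.8,22],0],[4,[-13.5,-18.8,26.5],0],[4,[-15.5,-18.8,31],0],[4,[-17.8,-18.8,35],0]]' 8
python3 -m handwheel '[[4,[0,0,0],0],[4,[0,0,0],0]]'
python3 - <<'E'
from h import *
i=vision.grab_frame("wrist"); save("w8",i)
c=vision.camera_model("wrist")
print(proj(c,[[473.6,358,167],[473.6,358,60]]))
rel([473.6,358,200])
E
```

```text
time_s: 13.0
ee_pos: [474.0, 351.2, 261.3]
ee_rot: [-89.9, 0.1, -14.1]
force: [0.7, 0.1, -0.1]
gripper_width: 40.2
time_s: 13.2
ee_pos: [473.4, 351.9, 260.8]
ee_rot: [-89.9, 0.1, -13.9]
force: [0.2, -0.5, 0.7]
gripper_width: 39.9
[[315.60868347 241.76651431]
 [316.50986752 214.92582664]]
pos [473.9 350.8 261. ] rot [-89.92   0.09 -14.02] t 13.25 F [-0.12 -0.45  0.72]
shift cm x,y,z -0.202 6.101 0.695 turn(yaw) needed None
```

View pics/w8.png

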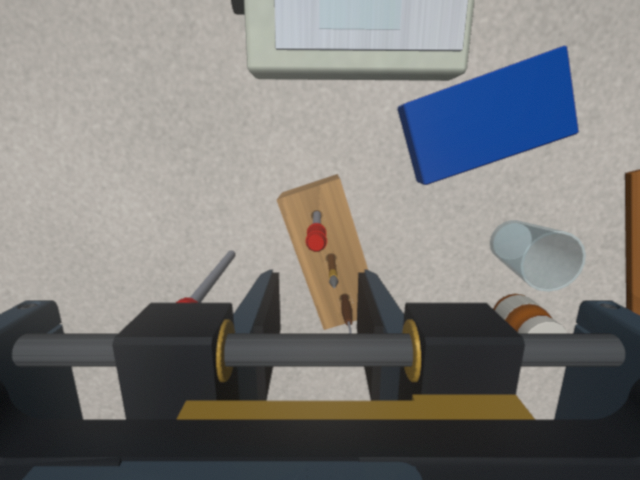

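```bash
python3 - <<'E'
import cv2
a=cv2.imread("pics/w8.png")
cv2.imwrite("pics/w8c.png",cv2.resize(a[190:270,270:370],None,fx=7,fy=7,interpolation=cv2.INTER_CUBIC))
E
```

```text
(no output)
```

View pics/w8c.png

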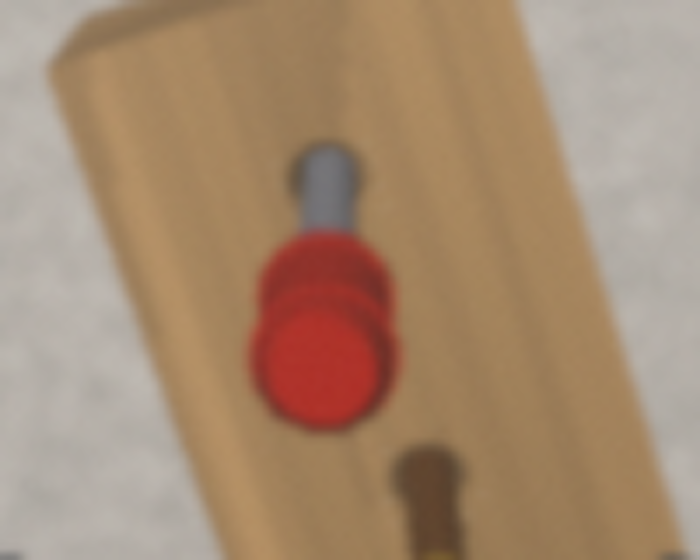

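```bash
python3 - <<'E'
from h import *
rel([473.9,358,129],-14.1)
E
```

```text
pos [473.9 350.8 261. ] rot [-89.92   0.09 -14.02] t 13.25 F [-0.12 -0.45  0.72]
shift cm x,y,z -0.173 13.201 0.702 turn(yaw) needed -0.08
```

```bash
python3 -m handwheel '[[4,[-0.17,0,0.7],0],[4,[-0.17,0.5,0.7],0],[4,[-0.17,3.5,0.7],0],[4,[-0.17,6.5,0.7],0],[4,[-0.17,6.5,0.7],0],[4,[-0.17,6.5,0.7],0]]'
python3 - <<'E'
from h import *
rel([473.9,358,129],-14.1)
i=vision.grab_frame("wrist"); save("w9",i[200:420,200:440],3.3)
E
```

```text
time_s: 13.85
ee_pos: [474.3, 357.5, 196.2]
ee_rot: [-89.9, 0.1, -14.1]
force: [0.2, 1.2, 0.5]
gripper_width: 39.7
pos [474.3 357.5 196.2] rot [-89.95   0.11 -14.09] t 13.85 F [0.24 1.22 0.53]
shift cm x,y,z -0.048 6.718 0.043 turn(yaw) needed -0.01
```

View pics/w9.png

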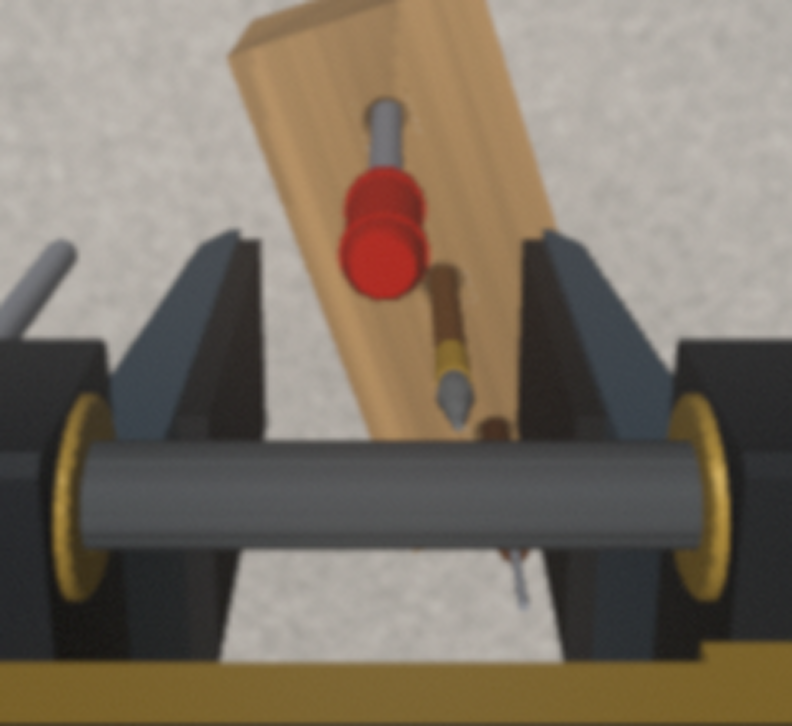

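```bash
python3 -m handwheel '[[4,[-0.09,2,0.04],0],[4,[-0.09,4.5,0.04],0],[4,[-0.09,6.7,0.04],0],[4,[-0.09,6.7,0.04],0],[3,[-0.09,6.7,0.04],0],[2.4,[-0.09,6.7,0.04],0],[2,[-0.09,6.7,0.04],0],[1.8,[-0.09,6.7,0.04],0]]'
python3 - <<'E'
from h import *
rel([473.9,358,129],-14.1)
i=vision.grab_frame("wrist"); save("w10",i[200:420,200:440],3.3)
E
```

```text
time_s: 14.7
ee_pos: [474.5, 359.2, 131.4]
ee_rot: [-89.7, -0.1, -14.1]
force: [-0.3, -0.2, -0.7]
gripper_width: 18.0
pos [474.5 359.2 131.4] rot [-8.975e+01 -6.000e-02 -1.407e+01] t 14.7 F [-0.27 -0.23 -0.65]
shift cm x,y,z -0.03 0.242 -0.131 turn(yaw) needed -0.03
```

View pics/w10.png

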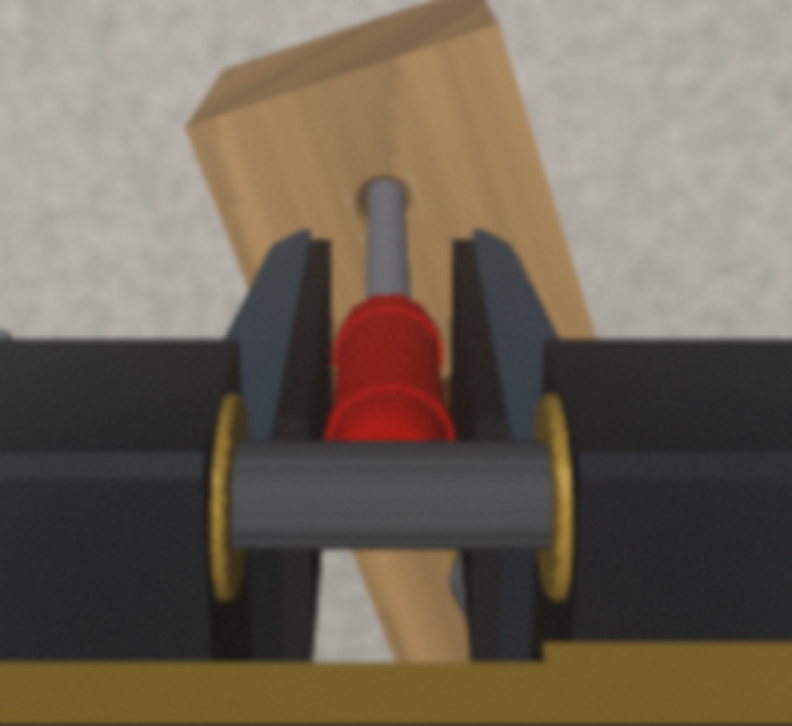

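```bash
python3 -m handwheel '[[1.7,[0,0.1,0],0],[1.5,[0,0.1,0],0],[1.4,[0,0.1,0],0],[1.4,[0,0.1,0],0],[1.4,[0,0.1,0],0]]' 20
python3 -m handwheel '[[1.4,[0,-2,0],0],[1.4,[0,-5,0],0],[1.4,[0,-8,0],0],[1.4,[0,-11,0],0],[1.4,[0,-13,0],0],[1.4,[0,-13,0],0]]' 20
python3 - <<'E'
from h import *
s=state();print(s["ee_pos"],s["ee_rot"])
save("w11",vision.grab_frame("wrist")[100:420,170:470],1.8)
save("s11",vision.grab_frame("scene")[180:360,390:550],3.3)
save("d11",vision.grab_frame("side")[130:260,150:290],4.5)
E
```

```text
time_s: 15.25
ee_pos: [474.3, 359.2, 130.4]
ee_rot: [-89.8, -0.0, -14.1]
force: [-0.8, -0.1, 2.7]
gripper_width: 15.3
time_s: 15.85
ee_pos: [475.5, 359.5, 263.2]
ee_rot: [-89.5, -0.3, -14.1]
force: [0.2, 0.3, -1.5]
gripper_width: 15.5
[475.52318204 359.45998758 263.18136859] [-89.48989773  -0.28770089 -14.0755358 ]
```

View pics/w11.png

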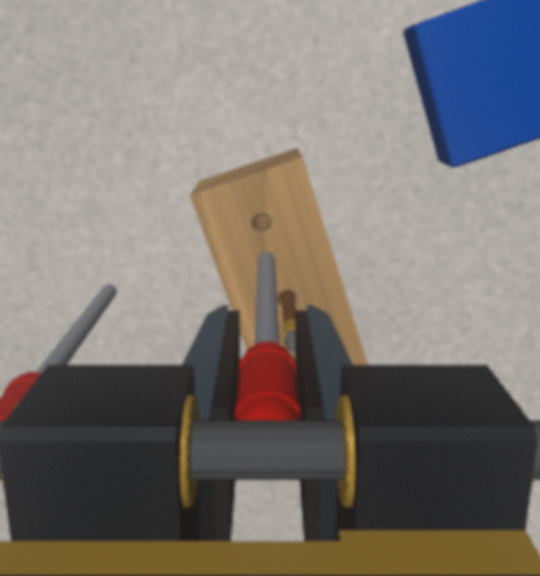

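View pics/s11.png

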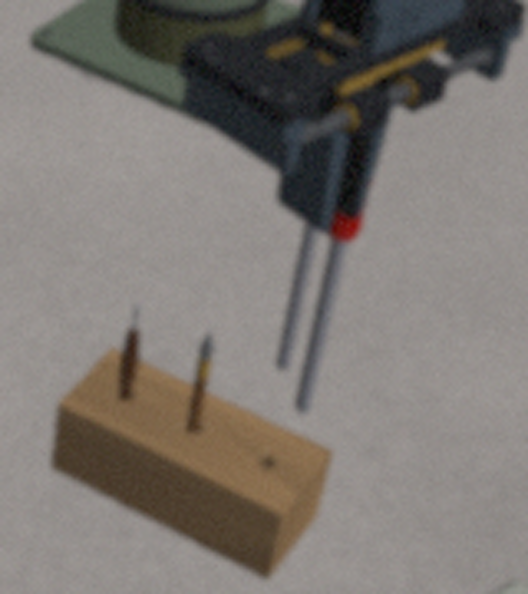

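View pics/d11.png

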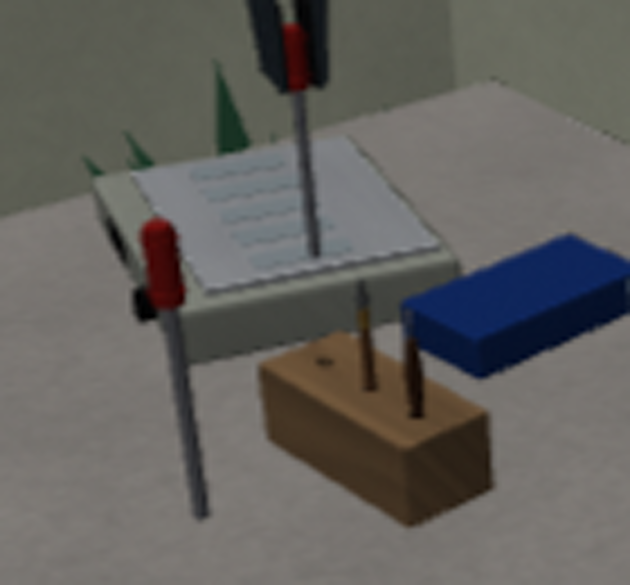

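```bash
python3 - <<'E'
from h import *
np.set_printoptions(precision=2,suppress=True)
S=vision.camera_model("scene");D=vision.camera_model("side");W=vision.camera_model("wrist")
a,b,c=(482.1,303.6),(220,186.4),(317.8,241.1)
for cs,u in (([S,D],[a,b]),([S,D,W],[a,b,c]),([S,W],[a,c]),([D,W],[b,c])):
    r=tri(cs,u,(470,350,140)); print(r.x,np.sqrt(2*r.cost/len(u)/2))
print(tri([S,D],[(493.9,252.7),(216.4,150.4)],(470,350,260)).x)
s=state();print(s["ee_pos"])
T=s["ee_pos"];print(proj(W,[T-[0,0,120.4],T,[474.5,359.2,142.8]]))
print(unproj(W,c,142.8))
E
```

```text
[485.47 380.12 128.57] 0.4458562178929247
[473.18 359.74 127.85] 4.597484757177606
[471.15 356.91 116.95] 5.069258192701839
[473.49 358.63 138.75] 0.3897337581641267
[479.34 376.34 249.18]
[473.56 358.17 258.61]
[[318.23 241.47]
 [317.92 302.41]
 [319.02 241.51]]
[473.6  359.79 142.8 ]
```

```bash
python3 - <<'E'
from h import *
np.set_printoptions(precision=2,suppress=True)
S=vision.camera_model("scene");D=vision.camera_model("side");W=vision.camera_model("wrist")
s=state();print(s["ee_pos"],s["ee_rot"])
i=vision.grab_frame("scene");save("s12",i[180:360,390:550],3.3)
i=vision.grab_frame("side");save("d12",i[130:260,150:290],4.5)
i=vision.grab_frame("wrist");save("w12",i[200:300,260:380],6)
s=state();print(s["ee_pos"],s["ee_rot"])
T=s["ee_pos"]; B=T-[0,0,120.4]
for c in (S,D,W): print(proj(c,[B,T]))
E
```

```text
[473.56 358.17 258.61] [-89.89   0.06 -14.07]
[473.56 358.26 258.58] [-89.9    0.08 -14.07]
[[475.79 292.08]
 [486.   244.11]]
[[219.37 186.74]
 [215.05 148.23]]
[[318.2  241.37]
 [317.87 302.23]]
```

View pics/s12.png

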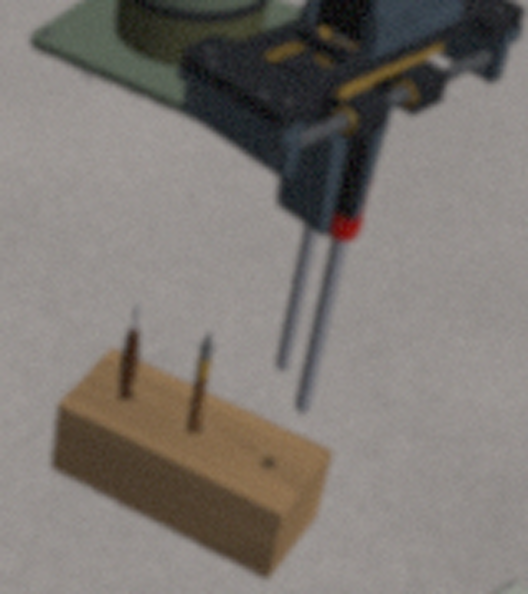

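View pics/d12.png

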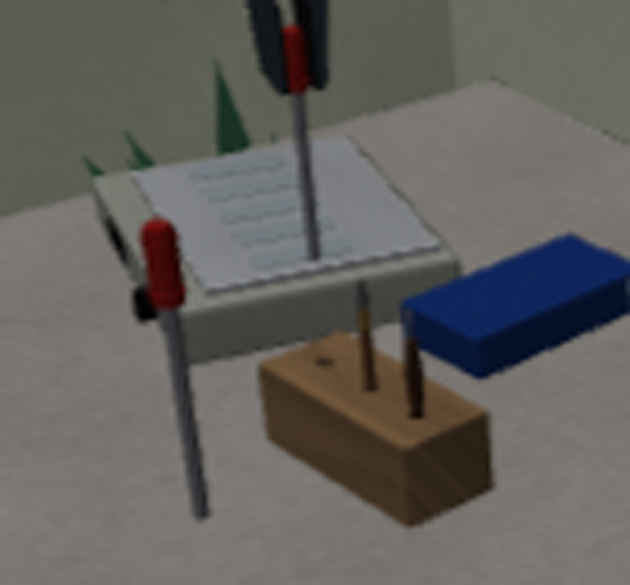

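View pics/w12.png

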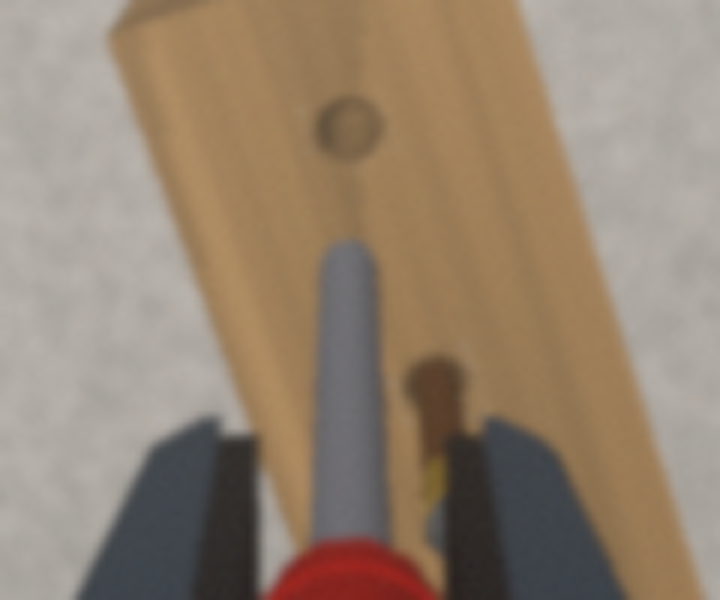

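```bash
python3 - <<'E'
from h import *
c=loc(CAB,[[-117.3,-0.5,0]])[0];print(c)
rel([c[0],c[1],250],-14.1)
E
python3 -m handwheel '[[1.4,[0,-2,0],0],[1.4,[0,-5,0],0],[1.4,[0,-6,0],0],[1.4,[0,-6,0],0]]'
```

```text
[550.59110487 -67.6122051    0.        ]
pos [473.6 358.3 258.6] rot [-8.990e+01  8.000e-02 -1.407e+01] t 16.15 F [-0.22 -0.12 -0.8 ]
shift cm x,y,z 17.827 0.858 -39.436 turn(yaw) needed -0.03
time_s: 16.55
ee_pos: [474.1, 358.5, 319.5]
ee_rot: [-89.8, -0.0, -14.1]
force: [-0.1, 0.4, -1.2]
gripper_width: 15.6
```

```bash
python3 -m handwheel '[[1.4,[1,0,-2],0],[1.4,[2.5,0,-6],0],[1.4,[4.5,0,-10],0],[1.4,[6.5,0,-14.5],0],[1.4,[8.5,0,-19],0],[1.4,[10.5,0,-23.5],0],[1.4,[12.5,2,-28],0],[1.4,[14.5,4,-32],0],[1.4,[16.5,6,-36],0],[1.4,[17.8,7,-39.4],0]]'
python3 -m handwheel '[[1.4,[0,0,0],0],[1.4,[0,0,0],0],[1.4,[0,0,0],0]]'
python3 - <<'E'
from h import *
c=loc(CAB,[[-117.3,-0.5,0]])[0]
rel([c[0],c[1],230],-14.1); print(tocab(state()["ee_pos"]))
E
```

```text
time_s: 17.55
ee_pos: [549.6, -68.9, 244.1]
ee_rot: [-89.8, 0.3, -14.1]
force: [-0.1, 0.5, -1.0]
gripper_width: 15.5
time_s: 17.85
ee_pos: [549.2, -68.0, 243.5]
ee_rot: [-89.8, 0.4, -14.1]
force: [0.2, -0.3, -0.7]
gripper_width: 15.1
pos [549.2 -68.  243.5] rot [-89.81   0.38 -14.1 ] t 17.85 F [ 0.19 -0.33 -0.73]
shift cm x,y,z 0.122 1.353 0.071 turn(yaw) needed -0.0
[-116.58636346   -1.71676879]
```

```bash
cat >> h.py <<'E'
from scipy.spatial.transform import Rotation as Ro
def tip(L=120.4):
    s=state(); R=Ro.from_euler("xyz",s["ee_rot"],degrees=True); P=s["ee_pos"]+R.apply([0,L,0]); 
    print("tcp loc",tocab(s["ee_pos"]).round(2),"z",s["ee_pos"][2].round(1),"| tip loc",tocab(P).round(2),"z",P[2].round(1),"F",s["force"].round(1),"w",round(s["gripper_width"],1),"rot",s["ee_rot"].round(2),"t",s["time_s"].__round__(2)); return P
E
python3 -m handwheel '[[1.4,[0.06,0.5,0.03],0],[1.4,[0.12,0.8,0.07],0],[1.4,[0.12,0.8,0.07],0],[1.4,[0.12,0.8,0.07],0]]'
python3 - <<'E'
from h import *
P=tip(); W=vision.camera_model("wrist"); print(proj(W,P))
i=vision.grab_frame("wrist"); save("w13",i[180:440,190:450],2.3)
i=vision.grab_frame("scene");save("s13",i[160:290,230:390],4.5)
i=vision.grab_frame("side");save("d13",i[180:300,270:420],4.5)
tip()
E
```

```text
time_s: 18.25
ee_pos: [550.5, -67.1, 235.6]
ee_rot: [-89.8, 0.4, -14.0]
force: [-0.3, -0.8, -0.8]
gripper_width: 15.9
tcp loc [-117.82   -0.69] z 235.6 | tip loc [-118.21   -1.47] z 115.2 F [-0.3 -0.8 -0.8] w 15.9 rot [-89.81   0.37 -14.05] t 18.25
[[318.08894152 241.2626759 ]]
tcp loc [-117.46   -0.5 ] z 235.8 | tip loc [-117.85   -1.24] z 115.4 F [-0.4  0.6 -0.7] w 15.5 rot [-89.82   0.35 -14.08] t 18.4
```

View pics/w13.png

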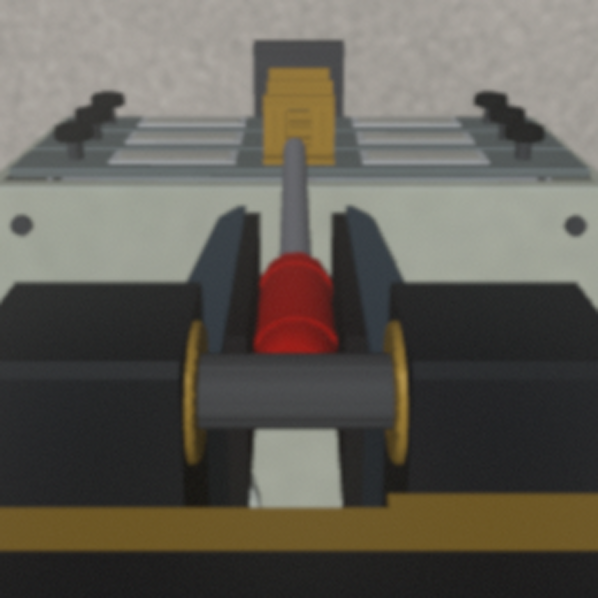

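View pics/s13.png

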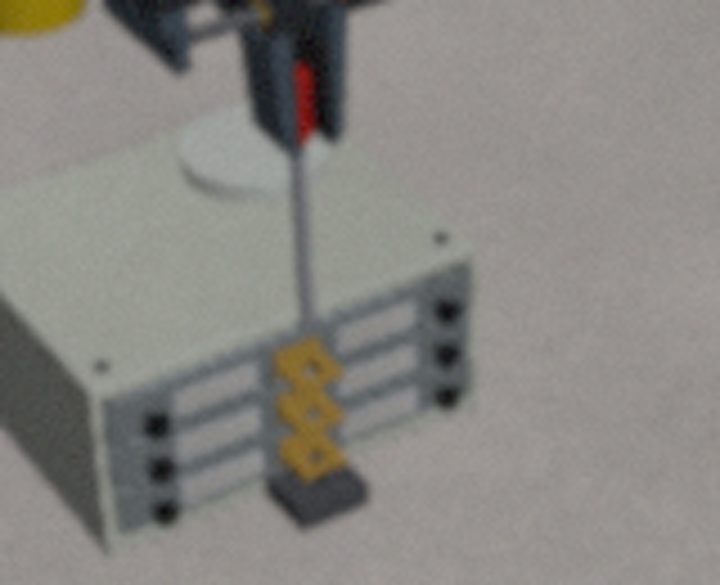

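View pics/d13.png

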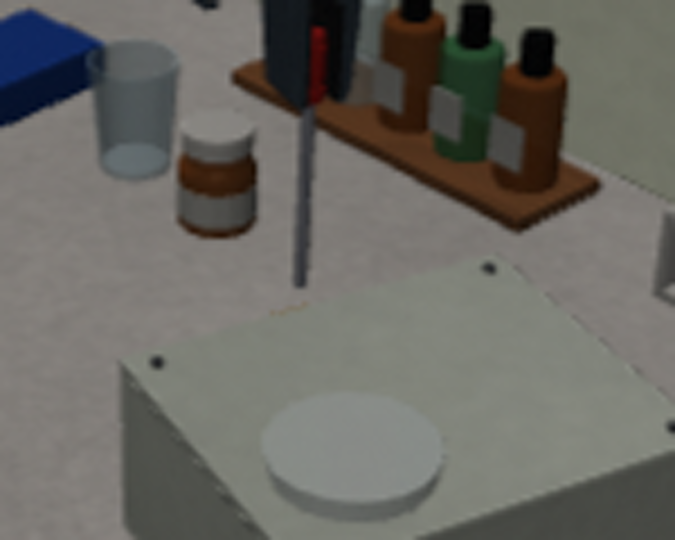

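```bash
python3 - <<'E'
from h import *
W=vision.camera_model("wrist"); g=lambda x,y:(190+x/2.3,180+y/2.3)
P=tip()
for n,p,z in (("tip",g(293,143),P[2]),("eye1L",g(262,96),91),("eye1R",g(335.5,96),91),("eye3L",g(268,68),31),("eye3R",g(331,68),31),("footL",g(254,47),14),("footR",g(344,47),14),("eye1 front edge z91 mid",g(298.5,96),91),("slot1 front",g(299,110),91),("slot1 back?",g(299,137),91)):
    print(n,tocab(unproj(W,p,z)).round(2))
E
```

```text
tcp loc [-117.46   -0.5 ] z 235.8 | tip loc [-117.85   -1.24] z 115.4 F [-0.4  0.6 -0.7] w 15.5 rot [-89.82   0.35 -14.08] t 18.4
tip [-117.04   -1.83]
eye1L [-129.43  -14.2 ]
eye1R [-129.49   14.61]
eye3L [-129.83  -14.12]
eye3R [-129.88   14.99]
footL [-136.96  -21.43]
footR [-137.04   21.73]
eye1 front edge z91 mid [-1.2946e+02  1.1000e-01]
slot1 front [-123.84    0.32]
slot1 back? [-112.84    0.34]
```

```bash
python3 -m handwheel '[[1.4,[0.08,0,-0.03],0],[1.4,[0.17,0,-0.05],0],[1.4,[0.17,0.5,-0.05],0],[1.4,[0.17,1.0,-0.05],0],[1.4,[0.17,1.6,-0.05],0],[1.4,[0.17,1.6,-0.05],0]]'
python3 - <<'E'
from h import *
P=tip()
i=vision.grab_frame("wrist"); save("w14",i[190:290,260:380],6)
i=vision.grab_frame("scene");save("s14",i[200:280,260:350],7)
tip()
E
```

```text
time_s: 19.0
ee_pos: [551.3, -68.2, 218.4]
ee_rot: [-89.8, 0.5, -14.1]
force: [0.1, -0.1, -0.2]
gripper_width: 15.4
tcp loc [-116.93    0.31] z 218.4 | tip loc [-117.28   -0.74] z 98.0 F [ 0.1 -0.1 -0.2] w 15.4 rot [-89.83   0.5  -14.08] t 19.0
tcp loc [-117.02    0.97] z 219.4 | tip loc [-117.41    0.16] z 99.0 F [-0.   0.2  0. ] w 15.6 rot [-89.81   0.39 -14.08] t 19.1
```

View pics/w14.png

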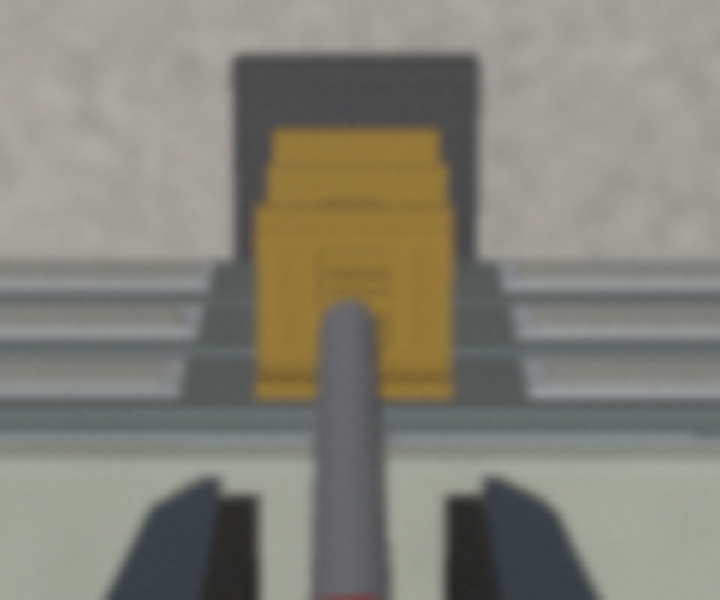

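View pics/s14.png

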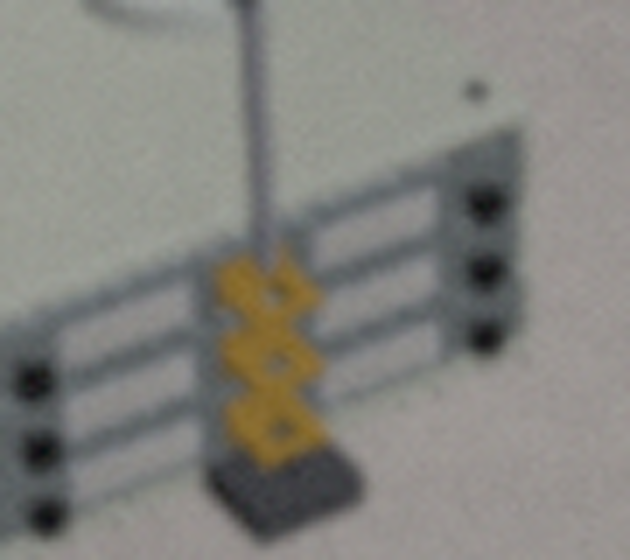

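```bash
python3 -m handwheel '[[1.4,[0,0,0],0],[1.4,[0,0.2,0],0],[1.4,[0,0.4,0],0],[1.4,[0,0.6,0],0],[1.4,[0,0.6,0],0]]'
python3 - <<'E'
from h import *
P=tip()
i=vision.grab_frame("wrist"); save("w15",i[190:290,260:380],6)
tip()
E
```

```text
time_s: 19.6
ee_pos: [551.7, -68.2, 213.0]
ee_rot: [-89.8, 0.4, -14.1]
force: [-0.4, 0.1, -0.4]
gripper_width: 15.6
tcp loc [-117.02    0.69] z 213.0 | tip loc [-117.4    -0.22] z 92.6 F [-0.4  0.1 -0.4] w 15.6 rot [-89.82   0.43 -14.08] t 19.6
tcp loc [-116.99    0.8 ] z 213.2 | tip loc [-1.1737e+02 -6.0000e-02] z 92.8 F [ 1.   0.4 -0.7] w 15.7 rot [-89.82   0.41 -14.09] t 19.65
```

View pics/w15.png

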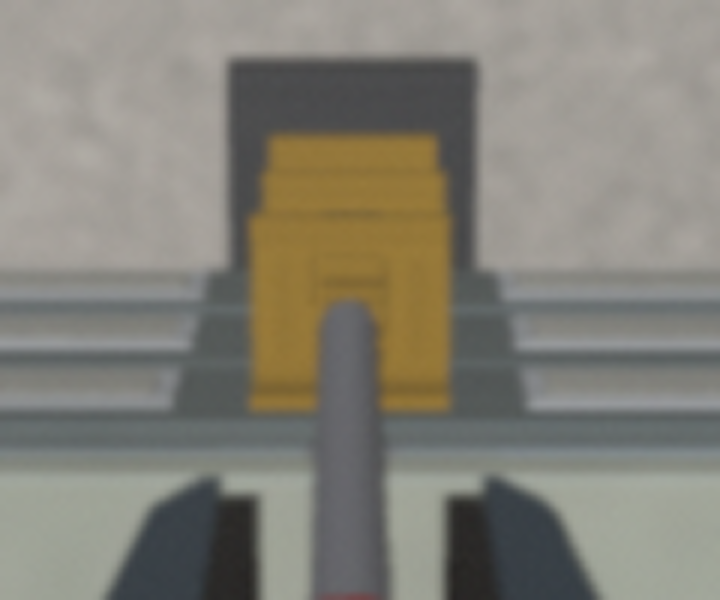

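```bash
python3 - <<'E'
from h import *
W=vision.camera_model("wrist"); g=lambda x,y:(260+x/6,190+y/6)
P=tip(); q=proj(W,P)[0]; print("pred tip crop px",(q-[260,190])*6)
for n,p,z in (("tip front",g(349,298),P[2]),("eye1 front",g(350,214),91),("eye1 front bottom",g(350,210),87),("eye2 front",g(354,172),61),("eye3 front",g(354,135),31),("slotfront",g(350,257),91),("eye1back",g(350,385),91),("footfront",g(350,66),14),("foot front base",g(350,60),0)):
    print(n,tocab(unproj(W,p,z)).round(2))
E
```

```text
tcp loc [-116.99    0.8 ] z 213.2 | tip loc [-1.1737e+02 -6.0000e-02] z 92.8 F [ 1.   0.4 -0.7] w 15.7 rot [-89.82   0.41 -14.09] t 19.65
pred tip crop px [348.50925837 307.52155437]
tip front [-118.76    0.  ]
eye1 front [-1.3044e+02  1.2000e-01]
eye1 front bottom [-1.3012e+02  9.0000e-02]
eye2 front [-130.29    0.52]
eye3 front [-130.43    0.36]
slotfront [-124.25    0.13]
eye1back [-105.39    0.14]
footfront [-139.37   -0.44]
foot front base [-138.29   -0.54]
```

```bash
python3 -m handwheel '[[1.4,[0.02,0,0.12],0],[1.4,[0.02,0,0.12],0],[1.4,[0.02,0.3,0.12],0],[1.4,[0.02,0.6,0.12],0],[1.4,[0.02,0.9,0.12],0],[1.4,[0.02,0.9,0.12],0]]'
python3 - <<'E'
from h import *
P=tip()
i=vision.grab_frame("wrist"); save("w16",i[190:290,260:380],6)
i=vision.grab_frame("scene");save("s16",i[200:280,260:350],7)
tip()
E
```

```text
time_s: 20.25
ee_pos: [551.9, -67.0, 203.5]
ee_rot: [-89.8, 0.5, -14.1]
force: [0.1, 0.0, -0.7]
gripper_width: 15.9
tcp loc [-118.2     0.57] z 203.5 | tip loc [-118.56   -0.45] z 83.2 F [ 0.1  0.  -0.7] w 15.9 rot [-89.83   0.48 -14.09] t 20.25
tcp loc [-118.23    0.89] z 204.1 | tip loc [-1.1861e+02 -1.0000e-02] z 83.7 F [ 1.   0.7 -0.7] w 15.6 rot [-89.82   0.43 -14.09] t 20.35
```

View pics/w16.png

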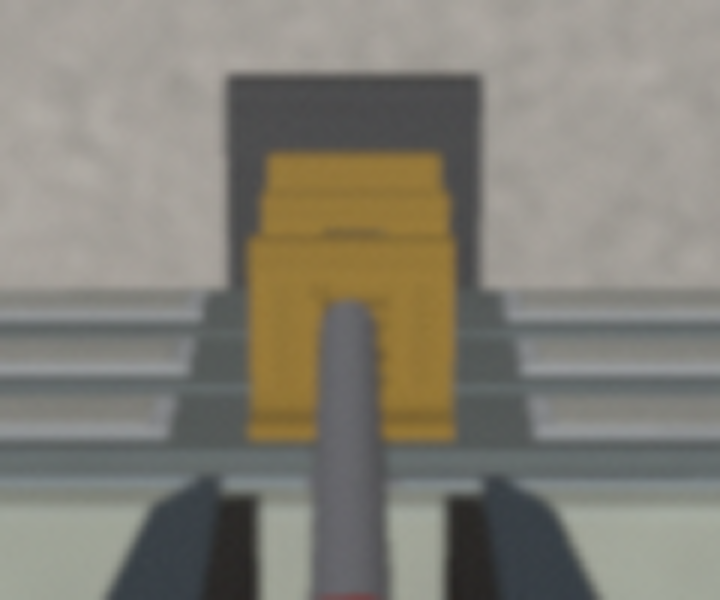

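View pics/s16.png

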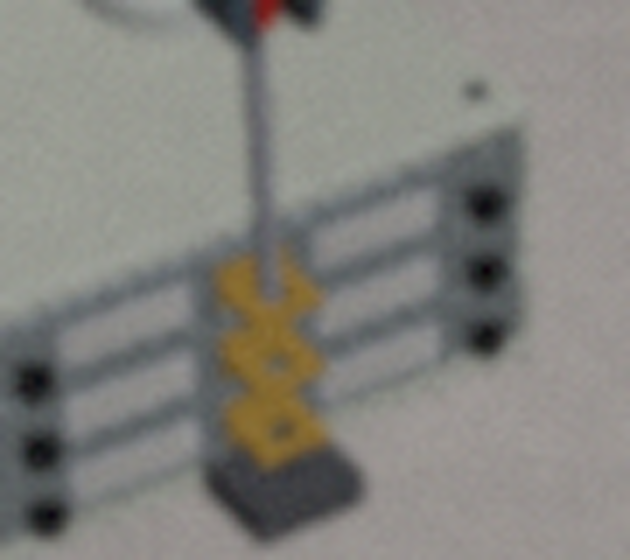

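```bash
python3 -m handwheel '[[1.4,[0.03,0.3,0],0],[1.4,[0.03,0.7,0],0],[1.4,[0.03,1.1,0],0],[1.4,[0.03,1.5,0],0],[1.4,[0.03,1.8,0],0],[1.4,[0.03,1.8,0],0]]'
python3 -c "
from h import *
tip()"
```

```text
time_s: 20.95
ee_pos: [552.0, -67.0, 185.4]
ee_rot: [-89.8, 0.5, -14.1]
force: [-0.4, 1.0, -0.9]
gripper_width: 15.2
tcp loc [-118.23    0.71] z 185.4 | tip loc [-118.59   -0.33] z 65.0 F [-0.4  1.  -0.9] w 15.2 rot [-89.83   0.5  -14.09] t 20.95
```

Now through the middle eye (61 ± 2).

```bash
python3 -m handwheel '[[1.4,[0.02,0.2,0],0],[1.4,[0.02,0.4,0],0],[1.4,[0.02,0.6,0],0],[1.4,[0.02,0.8,0],0],[1.4,[0.02,1.0,0],0],[1.4,[0.02,1.0,0],0]]'
python3 - <<'E'
from h import *
P=tip()
i=vision.grab_frame("wrist"); save("w17",i[190:310,250:390],5)
i=vision.grab_frame("scene");save("s17",i[200:280,260:350],7)
E
```

```text
time_s: 21.55
ee_pos: [551.9, -66.9, 175.1]
ee_rot: [-89.8, 0.5, -14.1]
force: [-0.4, 0.5, -0.6]
gripper_width: 15.5
tcp loc [-118.26    0.6 ] z 175.1 | tip loc [-118.62   -0.52] z 54.7 F [-0.4  0.5 -0.6] w 15.5 rot [-89.83   0.53 -14.09] t 21.55
```

View pics/w17.png

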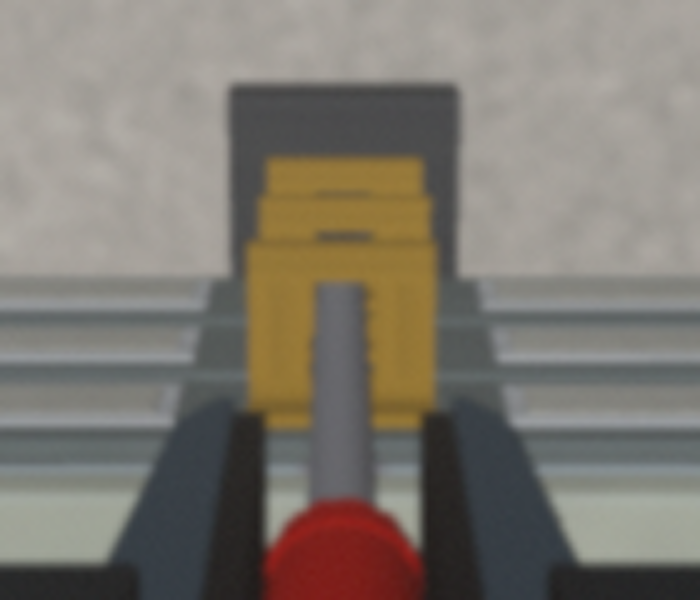

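View pics/s17.png

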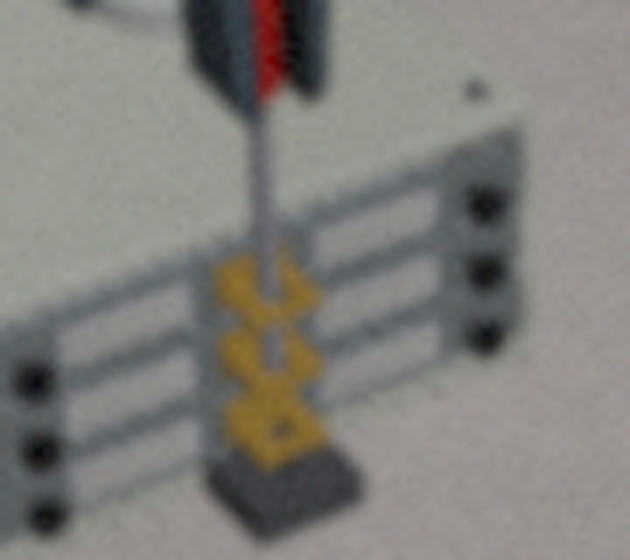

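```bash
python3 -m handwheel '[[1.4,[0.05,0.4,0],0],[1.4,[0.05,0.8,0],0],[1.4,[0.05,1.2,0],0],[1.4,[0.05,1.6,0],0],[1.4,[0.05,1.9,0],0],[1.4,[0.05,1.9,0],0]]'
python3 -c "
from h import *
tip()"
python3 -m handwheel '[[1.4,[0.02,0.2,0],0],[1.4,[0.02,0.4,0],0],[1.4,[0.02,0.6,0],0],[1.4,[0.02,0.8,0],0],[1.4,[0.02,1.0,0],0],[1.4,[0.02,1.0,0],0]]'
python3 - <<'E'
from h import *
P=tip()
i=vision.grab_frame("wrist"); save("w18",i[190:310,250:390],5)
i=vision.grab_frame("scene");save("s18",i[200:280,260:350],7)
E
```

```text
time_s: 22.25
ee_pos: [552.1, -67.0, 155.8]
ee_rot: [-89.8, 0.6, -14.1]
force: [-0.4, -0.1, -1.5]
gripper_width: 15.4
tcp loc [-118.29    0.81] z 155.8 | tip loc [-118.64   -0.38] z 35.4 F [-0.4 -0.1 -1.5] w 15.4 rot [-89.83   0.57 -14.09] t 22.25
time_s: 22.85
ee_pos: [552.0, -66.9, 145.5]
ee_rot: [-89.8, 0.6, -14.1]
force: [-0.2, 0.7, -0.5]
gripper_width: 15.8
tcp loc [-118.3     0.72] z 145.5 | tip loc [-118.64   -0.54] z 25.1 F [-0.2  0.7 -0.5] w 15.8 rot [-89.84   0.6  -14.08] t 22.85
```

View pics/w18.png

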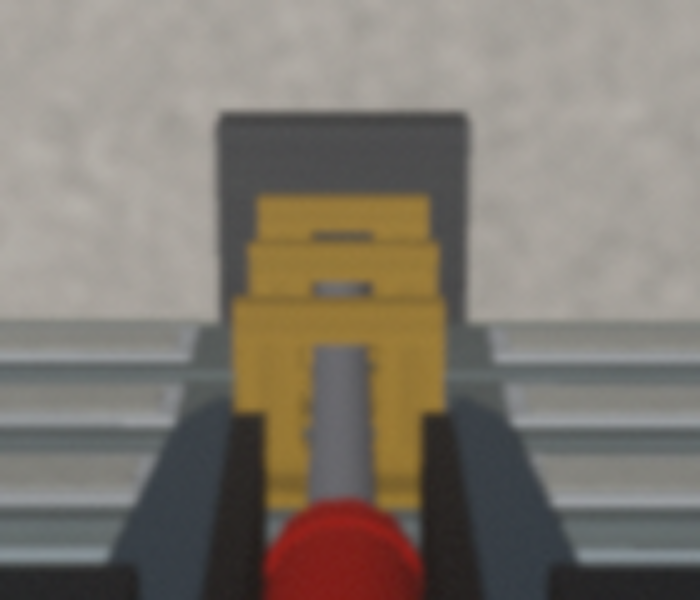

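View pics/s18.png

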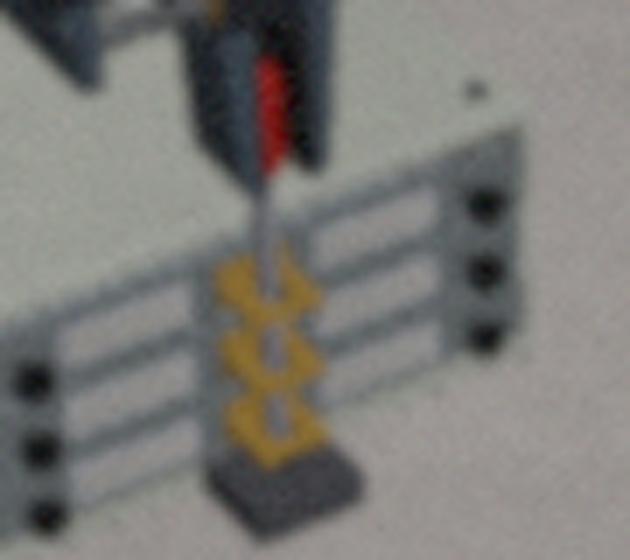

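```bash
python3 -m handwheel '[[1.4,[0.03,0.3,0],0],[1.4,[0.03,0.6,0],0],[1.4,[0.03,0.8,0],0],[1.4,[0.03,1.0,0],0],[1.4,[0.03,1.2,0],0],[1.4,[0.03,1.3,0],0]]'
python3 -c "
from h import *
tip()"
python3 -m handwheel '[[1.4,[0.01,0.15,0],0],[1.4,[0.01,0.3,0],0],[1.4,[0.01,0.3,0],0]]'
python3 -c "
from h import *
tip()"
```

```text
time_s: 23.55
ee_pos: [552.3, -67.0, 132.5]
ee_rot: [-89.8, 0.6, -14.1]
force: [0.1, -0.6, -0.6]
gripper_width: 15.4
tcp loc [-118.36    1.  ] z 132.5 | tip loc [-118.7    -0.24] z 12.1 F [ 0.1 -0.6 -0.6] w 15.4 rot [-89.84   0.59 -14.08] t 23.55
time_s: 23.85
ee_pos: [552.2, -66.9, 129.3]
ee_rot: [-89.8, 0.6, -14.1]
force: [0.7, -0.3, -1.0]
gripper_width: 15.5
tcp loc [-118.35    0.94] z 129.3 | tip loc [-118.69   -0.34] z 8.9 F [ 0.7 -0.3 -1. ] w 15.5 rot [-89.84   0.61 -14.08] t 23.85
```

```bash
python3 -m handwheel '[[1.4,[0,0.15,0],0],[1.4,[0,0.3,0],0],[1.4,[0,0.45,0],0],[1.4,[0,0.45,0],0]]'
python3 -c "
from h import *
tip()"
python3 -m handwheel '[[1.4,[0,0.1,0],0],[1.4,[0,0.2,0],0],[1.4,[0,0.2,0],0]]'
python3 -c "
from h import *
tip()"
```

```text
time_s: 24.25
ee_pos: [552.0, -66.9, 124.5]
ee_rot: [-89.8, 0.6, -14.1]
force: [0.3, 0.5, -0.7]
gripper_width: 15.3
tcp loc [-118.35    0.69] z 124.5 | tip loc [-118.68   -0.66] z 4.1 F [ 0.3  0.5 -0.7] w 15.3 rot [-89.84   0.64 -14.08] t 24.25
time_s: 24.55
ee_pos: [552.0, -66.9, 122.5]
ee_rot: [-89.8, 0.6, -14.1]
force: [0.5, 0.5, 0.1]
gripper_width: 15.7
tcp loc [-118.37    0.72] z 122.5 | tip loc [-118.71   -0.61] z 2.1 F [0.5 0.5 0.1] w 15.7 rot [-89.84   0.63 -14.08] t 24.55
```

```bash
python3 -m handwheel '[[1.4,[0,0.05,0],0],[1.4,[0,0.1,0],0],[1.4,[0,0.1,0],0]]'
python3 -m handwheel '[[1.7,[0,0,0],0],[2.2,[0,0,0],0],[3,[0,0,0],0],[4,[0,0,0],0],[4,[0,0,0],0]]'
python3 - <<'E'
from h import *
P=tip()
i=vision.grab_frame("wrist"); save("w19",i[190:310,250:390],5)
i=vision.grab_frame("scene");save("s19",i[170:290,230:370],5)
E
```

```text
time_s: 24.85
ee_pos: [552.4, -66.9, 122.3]
ee_rot: [-89.8, 0.6, -14.1]
force: [-0.7, 0.2, 4.9]
gripper_width: 15.5
time_s: 25.35
ee_pos: [552.3, -66.9, 122.1]
ee_rot: [-89.8, 0.6, -14.1]
force: [0.4, -0.6, -0.0]
gripper_width: 39.3
tcp loc [-118.39    0.97] z 122.1 | tip loc [-118.74   -0.28] z 1.7 F [ 0.4 -0.6 -0. ] w 39.3 rot [-89.83   0.59 -14.09] t 25.35
```

View pics/w19.png

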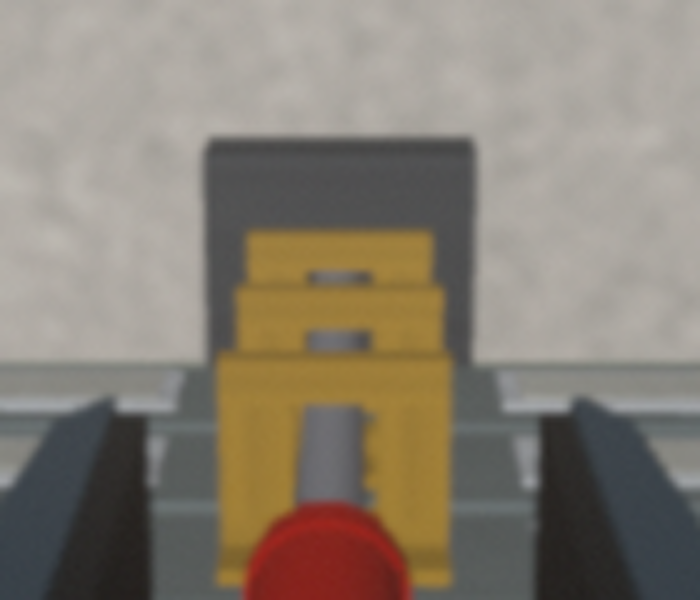

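View pics/s19.png

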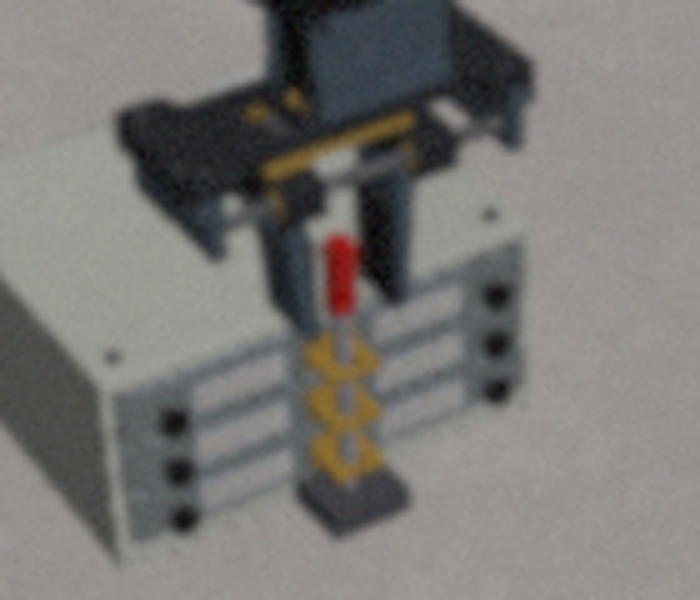

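```bash
python3 -m handwheel '[[4.2,[0,-1,0],0],[4.2,[0,-3,0],0],[4.2,[0,-6,0],0],[4.2,[0,-10,0],0],[4.2,[0,-14,0],0],[4.2,[0,-15,0],0],[4.2,[0,-15,0],0],[4.2,[0,-15,0],0]]'
python3 - <<'E'
from h import *
P=tip()
i=vision.grab_frame("wrist"); save("w20",i[130:330,220:420],3)
i=vision.grab_frame("scene");save("s20",i[170:290,230:370],5);save("s20f",i)
i=vision.grab_frame("side");save("d20",i[180:300,270:420],4.5)
E
```

```text
time_s: 26.25
ee_pos: [553.0, -67.6, 271.2]
ee_rot: [-89.8, 0.7, -14.1]
force: [-0.7, -0.2, 0.1]
gripper_width: 42.1
tcp loc [-117.88    1.83] z 271.2 | tip loc [-118.21    0.38] z 150.8 F [-0.7 -0.2  0.1] w 42.1 rot [-89.85   0.69 -14.09] t 26.25
```

View pics/w20.png

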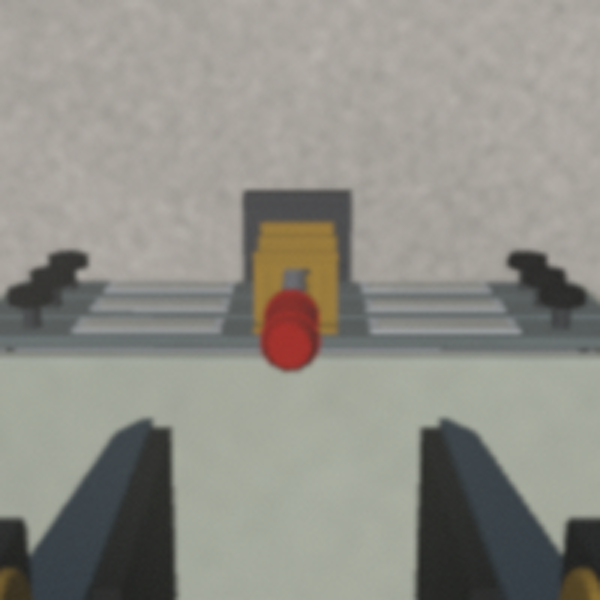

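View pics/s20.png

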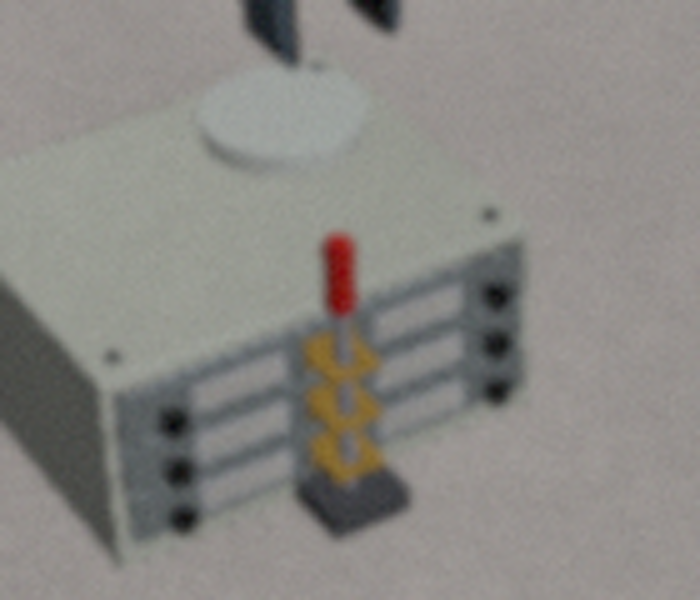

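View pics/d20.png

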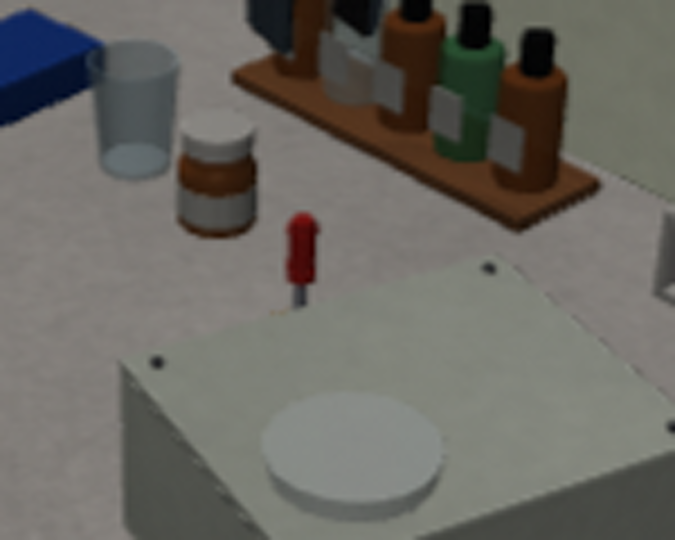

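View pics/s20f.png

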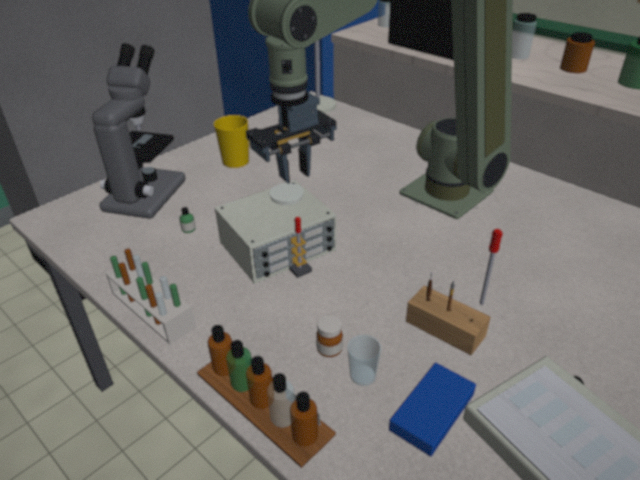

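```bash
python3 - <<'E'
from h import *
S=vision.camera_model("scene");D=vision.camera_model("side")
a=tri([S,D],[(297.8,217.4),(337.1,228.4)]); b=tri([S,D],[(298.2,232.8),(336.7,242.7)])
for r in(a,b): print(r.x.round(1),tocab(r.x).round(1),r.cost)
E
```

```text
[548.9 -69.  159.3] [-115.5   -1.8] 0.14024466669084062
[550.7 -68.1 116.3] [-116.8   -0.3] 0.07468856662139228
```

```bash
python3 -c "
from workcell import job,state
print(job.job_done(), state()['time_s'])"
```

```text
the job is handed in; nothing more can be done
the job is handed in; nothing more can be done
```

The cabinet is locked up and I handed the job in at about 26 s of the 72 s allowed; no verdict was reported.

- **Drawers:** I pushed all three home by their eyes with the shut fingers until they stopped, at about 9 N. I then closed the gripper lightly on the eyes to line them up over the socket.
- **Rod:** I took the smaller red-handled rod from the block, not the longer one standing on the bench. It went down through the three eyes into the socket with no noticeable resistance. The force rose to about 5 N as it bottomed, and then I let go and raised the gripper clear.
- **Last checks:** Two cameras put the top of the handle at 159.3 mm, against 159 mm expected when seated. The lean over the full length was about 0.01–0.02 rad. The picture shows the drawers home and the gripper well clear. The needle, brush, jar, beaker, dish, slide box and stain bottle look untouched.
- **Disagreements:**
  - The handle's two ends alone suggest a lean of about 0.05 rad. That is within the 0.08 limit, and I put it down to pixel noise over a short length.
  - Measurements of the socket's position differed by 1–2 mm.
  - The tool ended tilted by about 0.6°.

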